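Fit the division plate to the tilted dividing head

TASK

Set up the dividing head for wheel cutting with the brass division plate: swing the head's detent arm right out clear of the flange, put the plate on the spindle nose with its sleeve upward, and turn it until its three holes drop over the studs and it sits fully home on the flange. Then swing the detent arm back in over the plate against its stop, let go, and leave everything else on the bench where it is.

Things in the scene. Friction and masses are not known exactly. Their poses are not given: they have to be found in the camera images.
- plate_center (a point): loose brass division plate, the largest disc on the bench, lying flat, sleeve up: disc 128 mm across, 5 mm thick; the round sleeve on it, 36 mm across, stands 30 mm above it (35 mm in all) and is the place to grip. A 26 mm bore goes right through. Point on its axis, 17.5 mm above its underside; z runs from disc to sleeve. Mass about 0.6 kg
- plate_under (a point): centre of the brass plate's underside, axes as plate_center; it meets hub_seat when the plate is home. Three round 10.5 mm holes go through the disc on a 36 mm radius, at 0, 120 and 240 degrees from the x axis (about z); any hole may go on any stud. The small holes in rings near the rim are for indexing only
- hub_seat (a point): centre of the dividing head's steel flange face, 96 mm across, leaning 30 degrees from level, facing up and roughly toward the robot. z: out of the face along the spindle. The spindle nose on it is 24 mm across, straight to 28 mm above the face, then a cone to 15 mm across at 38 mm. The spindle is held by its worm: it does not turn freely
- detent (a joint): angle of the detent arm, rad: 0 = home at its stop, its end over the flange 54 mm from the spindle axis, in the way of a plate; grows as it swings out, clockwise from above, to 1.45 at the other stop. Stays where left; about 2 N at the knob moves it. The arm runs 4 mm above the top of a plate that is home and cannot pass over one that is not
- detent_knob (a point): middle of the red round knob on the end of the detent arm, 16 mm across and 34 mm tall, its axis parallel to the spindle; the point is 17 mm below the knob's top and 36 mm above the level of the flange face. It is 72 mm from the pivot axis. Pinch or push it to swing the arm.
- detent_pivot (a point): point on the detent arm's pivot axis (parallel to the spindle axis), level with the flange face, 92 mm from the spindle axis. Does not move with the arm; axes as head. The pivot post is 22 mm across and rises 24 mm above the level of the flange face
- head: the dividing head, grey, bolted to the bench: base 150 by 150 by 14 mm, two cheeks, a tilted drum carrying the flange, a hand wheel on one side and the detent arm on the other. Origin at the centre of its underside; x points away from the side to which the flange leans, z up
- steel_plate: another, smaller division plate of dark steel lying by, disc 96 mm across, 5 mm thick, sleeve 30 mm across, 25 mm high in all; not wanted. Origin under its centre
- parts_tray: round white parts tray, 132 mm across, 19 mm high; origin under its centre
- movement: watch movement in a steel holder, about 85 by 50 by 30 mm; origin under its centre
- screwdrivers: screwdriver stand, 96 mm across, 125 mm high; origin under its centre
- tweezers: brass tweezers lying flat, 135 mm long, along their x axis, 7 mm high; origin under the middle
- loupe: black eyeglass loupe standing on its wide end, 38 mm across, 34 mm high; origin under its centre
- blower: blue rubber dust blower standing upright, 54 mm across, 115 mm high; origin under its centre
- oil_pots: wooden stand with four oil pots, 45 by 125 mm, 28 mm high; origin under its centre
- stud (a point): foot of one of three dark studs on the flange face, 36 mm from hub_seat along hub_seat's x axis; the other two at 120 and 240 degrees from it about z. Studs are 8 mm across, 12 mm high, with tapered tips; axes as hub_seat

How it is judged:
By the outcome, as a careful person would: the job done as asked, in the order asked, and still so for the second after the job is handed in, with the robot touching nothing.
It also fails if it takes over 67 s, if anything falls off the work surface, if the arm or the gripper's body presses on something with over 40 N, if the wrist force passes 120 N, or if a joint passes its speed limit or range.

ROBOT

A 6-joint arm with a two-finger parallel gripper is mounted at the origin on the work surface. World frame = base frame: x ahead of the robot, y to its left, z up, the work surface at z = 0. Lengths are in mm, angles in rad, forces in N, time in s.
With the tool pointing down it reaches from about 400 to 825 mm from the base axis. Payload 7 kg.
Tool frame: the origin (TCP) lies midway between the tips of the shut fingers; the grasp point (between the pads) lies manip.grip_depth behind it (manip.grip_depth is the distance from the TCP to the grasp point, in mm); z points along the fingers, y is the direction in which the jaws open and shut (so a half turn about z gives the same grasp; the last joint's range is limited). The gripper opens to 88 mm and grips with 3 to 60 N. Pads are 19 mm wide; open, the fingers measure 130 mm over their backs; the gripper's body (78 mm by 193 mm) begins 47 mm behind the grasp point.
Start: joints at [-0.93, 0.359, 0.012, 0, -1.224, -0.288], TCP at [233.203, -633.413, 226.561] pointing down, gripper open.
Joint ranges: [-3.07, 3.07], [-1.43, 2.12], [-1.02, 1.25], [-3.03, 1.67], [-3.05, -0], [-3.03, 3.03]. Speed limits (rad/s): [2.39, 2.39, 3.01, 3.14, 3.14, 3.14].

INTERFACE

Orientations are given as a unit quaternion [x, y, z, w].
In Python, from workcell import manip gives the robot as it stands.
- The arm moves only by the tool arm_command, never from a script. Its argument "rows" is one flat list of numbers, 5 for each row, row after row: the opening, from -1 (shut) to 1 (fully open), then the shift along the tool's x, y, z in cm, then the turn about the tool's z in rad. In form: [fingers, dx, dy, dz, turn, fingers, dx, dy, dz, turn, ...]. A call has 1 to 12 rows; each row is the pose to reach, as a shift and turn from the pose commanded when the call began, along the tool's axes at that moment; what a row does not reach only later rows make up. A row lasts 1/8 s, in which the tool goes at most 62.5 mm and 10.7 degrees, less where a joint would pass 70% of its speed; a pose out of reach is approached as far as the arm can. A call with a gripper value outside its range is refused whole. The fingers move at their own pace and stop on an object; the grip force is fixed at half the most. Time passes only in rows, so rows that repeat a pose let the fingers close. It gives the time, the measured TCP pose, the force and the opening at its end, in the units of the state.
- manip.get_obs(): the state, without advancing time (a new reading comes with each control period).
- manip.snapshot(name): name is "side" or "top"; returns a dict with "img" (480x640x3 uint8, red, green, blue), "z_map" (480x640 float32, mm along the optical axis (not along the pixel's ray), 0 where there is no reading), "fx", "fy", "cx", "cy" (pixels), "k1" (the pictures are not rectified: a ray, as slopes to the right and down, at radius r is drawn at 1 + k1 r^2 times it, then the intrinsics apply), "rvec" (rotation vector, rad) and "tvec" (3), from world to camera coordinates, as OpenCV has them. Camera axes: x right, y down, z forward; pixel columns grow to the right and rows downward; lengths in mm; the calibration is good to about 2 mm. A picture is of the moment at which its call begins.
- manip.hand_in(): hands the job in, once; it reports no verdict.
Trained networks look in the newest picture that a camera, given by its name, has taken for a name from the list of things; names that differ only in an ending like _2 or _b are one class to them, and where a whole thing is asked for, a point or a joint stands for the part that bears it (a point fixed in the world has none). Each returns a list of dicts, best first, with "p" (0 to 1); they miss things now and then, are a little off and sometimes report something else, mostly with a low value. They report only what shows in the picture. A call takes as long as a camera call.
- manip.look_for(camera, name): "at" ([x, y, z] in mm, in world coordinates, good to about 4 mm: the middle of the surface that is visible of it).
- manip.regions_of(camera, name): "mask" (480x640 bool, what is visible of it).
The state is a dict: "time": time; "joint_pos": joint angles; "qd": joint speeds; "tau": joint torques, N m; "eef_pos": TCP position; "ee_rot": TCP orientation; "ft_force": force on the tool from outside, world axes, zero at the start; "moment": the same for the moment, N m; "gripper_width": finger opening in mm.
Only numpy, scipy, OpenCV 4.12 (cv2) and the standard library are available. Lean on these libraries where they do the work, as an engineer would, in place of code of your own. Each camera call takes 0.05 s, during which the arm holds its last target.

## Working session

There is one attempt and no reset: what is moved stays moved. The work goes in short steps, Python scripts to look and compute and a tool call to move; the robot and the scene stay as the last step left them, time stands still between calls to the robot, and variables do not carry over. Pictures are saved under pics/ and viewed, and the job is handed in when it is done.

Besides the shell and the picture viewer there is one more tool, called after "Request:" in YAML: its name, and indented under it one key for each argument. arm_command: Moves the arm, as the interface text tells. Its arguments: {"type":"object","properties":{"rows":{"type":"array","items":{"type":"number"}}},"required":["rows"]}

```bash
ls; mkdir -p pics; python3 - <<'E'
from workcell import manip
import cv2
print(manip.grip_depth, manip.get_obs())
for n in ("side","top"):
    s=manip.snapshot(n)
    cv2.imwrite(f"pics/{n}0.png",s["img"][:,:,::-1])
    print(n,{k:s[k] for k in s if k not in("img","z_map")})
    for o in ["plate_center","detent_knob","hub_seat","head","stud","steel_plate","detent_pivot"]:
        try: print(o,[(d["p"],d["at"]) for d in manip.look_for(n,o)][:3])
        except Exception as e: print(o,e)
E
```

```text
pics
18.8 {'time': 0.0, 'joint_pos': array([-9.29906335e-01,  3.59383242e-01,  1.10690149e-02, -3.52086998e-04,
       -1.22410389e+00, -2.88083103e-01]), 'qd': array([ 1.27275180e-03, -8.60196336e-04, -3.59458548e-05, -4.10148423e-04,
       -1.50405002e-03, -1.20172118e-03]), 'tau': array([ 1.00220059e-03, -5.82716739e+01,  2.93074644e+01,  6.99754223e+00,
        7.11113287e-03, -1.97905629e-04]), 'eef_pos': array([ 233.03134408, -632.97974586,  225.62911812]), 'ee_rot': array([-1.75430892e-01,  9.84491400e-01,  7.99127382e-04, -2.15266626e-04]), 'ft_force': array([-0.09557233,  0.33686116, -0.0646974 ]), 'moment': array([ 0.02537393,  0.046891  , -0.00225692]), 'gripper_width': 87.63542253351187}
side {'fx': 438.1661058826175, 'fy': 438.1661058826175, 'cx': 321.7822143530816, 'cy': 240.16898062856833, 'k1': -0.030374156941929742, 'rvec': array([ 0.96938434, -2.32944679,  1.20551527]), 'tvec': array([431.24259309, 327.04055656, 822.07272862])}
plate_center [(0.6, [574.9, -248.3, 10.3])]
detent_knob [(0.54, [612.3, 218.5, 140.9])]
hub_seat [(0.74, [646.1, 168.7, 136.6]), (0.22, [614.2, 216.6, 142.2])]
head [(0.92, [649.5, 184.2, 88.8])]
stud [(0.83, [647.5, 162.6, 138.1])]
steel_plate [(0.91, [458.6, -104.7, 8.3])]
detent_pivot [(0.61, [647.7, 184.1, 84.3])]
top {'fx': 619.1417128237324, 'fy': 619.1417128237324, 'cx': 317.52904332117737, 'cy': 240.05352156435475, 'k1': -0.021614584335204332, 'rvec': array([ 2.1712583 , -2.14768836,  0.13716947]), 'tvec': array([  -4.09204151,  567.79877694, 1447.16858422])}
plate_center [(0.67, [577.2, -265.0, 5.3])]
detent_knob [(0.77, [619.2, 214.1, 147.9])]
hub_seat [(0.68, [659.5, 156.1, 132.3]), (0.62, [652.8, 154.6, 140.3])]
head [(0.68, [656.7, 153.1, 130.7]), (0.27, [649.8, 154.4, 142.8])]
stud [(0.93, [653.8, 154.4, 142.5])]
steel_plate [(0.65, [464.8, -115.0, 13.1]), (0.37, [655.3, 154.2, 144.5])]
detent_pivot [(0.83, [661.9, 155.6, 131.7])]
```

View pics/side0.png

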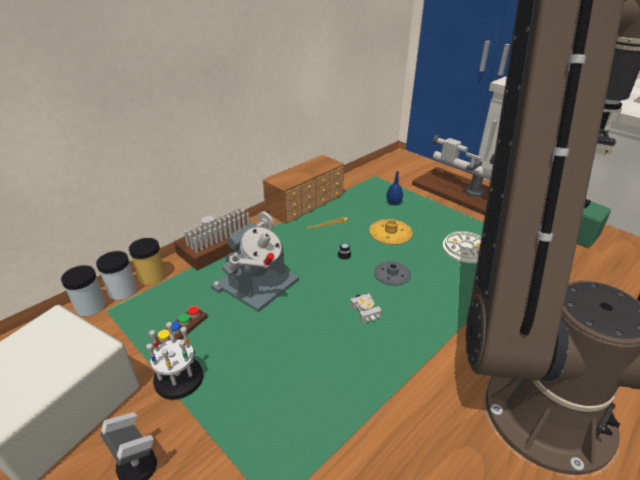

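View pics/top0.png

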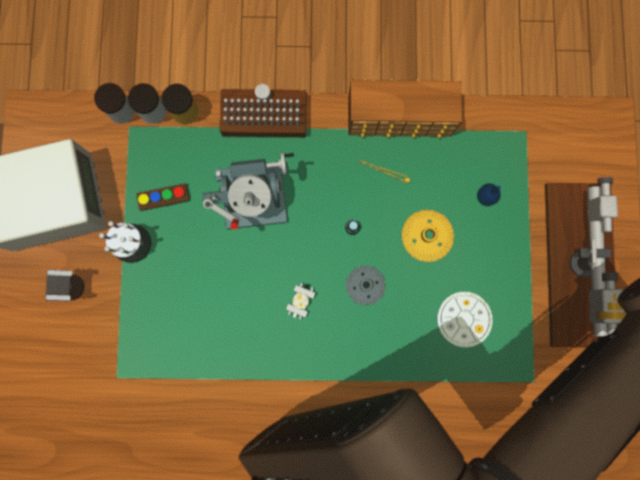

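```bash
cat > h.py <<'E'
import numpy as np, cv2
from workcell import manip
def snap(n): return manip.snapshot(n)
def RT(s): return cv2.Rodrigues(s["rvec"])[0], np.array(s["tvec"])
def unproj(s,u,v,z=None,wz=None):
    """pixel -> world, by optical-axis depth z or world height wz"""
    R,t=RT(s); xd=(np.asarray(u,float)-s["cx"])/s["fx"]; yd=(np.asarray(v,float)-s["cy"])/s["fy"]
    a,b=xd.copy(),yd.copy()
    for _ in range(10):
        f=1+s["k1"]*(a*a+b*b); a,b=xd/f,yd/f
    d=np.stack([a,b,np.ones_like(a)],-1)
    if z is not None: return (d*np.asarray(z)[...,None]-t)@R
    c=-R.T@t; w=d@R; k=(wz-c[2])/w[...,2]; return c+w*k[...,None]
def proj(s,P):
    R,t=RT(s); q=np.asarray(P,float)@R.T+t; a=q[...,0]/q[...,2]; b=q[...,1]/q[...,2]
    f=1+s["k1"]*(a*a+b*b); return np.stack([s["cx"]+s["fx"]*a*f, s["cy"]+s["fy"]*b*f],-1)
def cloud(s):
    v,u=np.mgrid[0:480,0:640]; P=unproj(s,u,v,z=s["z_map"]); P[s["z_map"]<=0]=np.nan; return P
def crop(s,u0,v0,w,h,k,name):
    c=s["img"][v0:v0+h,u0:u0+w,::-1]; cv2.imwrite("pics/"+name,cv2.resize(c,None,fx=k,fy=k,interpolation=cv2.INTER_CUBIC))
E
python3 - <<'E'
from h import *
import pickle
S={n:snap(n) for n in("side","top")}
pickle.dump(S,open("S0.pkl","wb"))
crop(S["top"],195,145,105,90,7,"t_head.png")
crop(S["top"],395,200,70,70,8,"t_plate.png")
crop(S["side"],205,205,105,105,6,"s_head.png")
E
```

```text
(no output)
```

View pics/t_head.png

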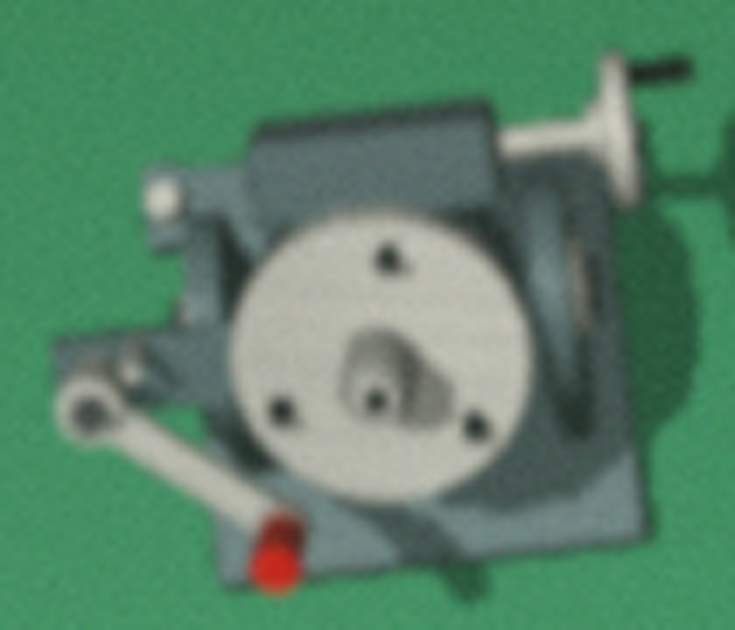

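View pics/t_plate.png

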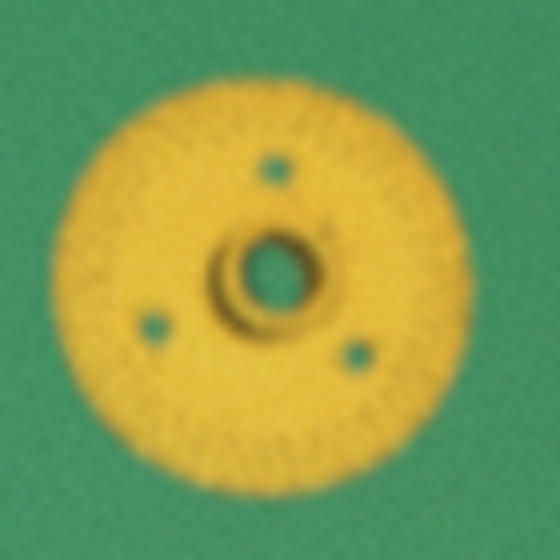

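View pics/s_head.png

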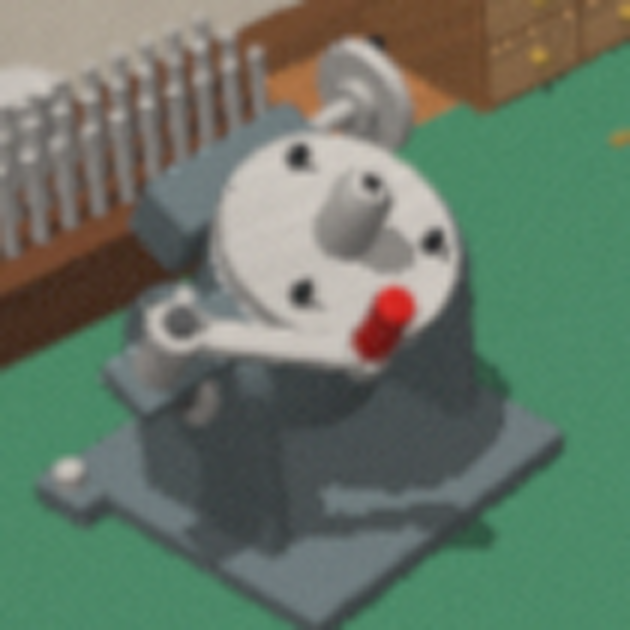

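```bash
cat > fit.py <<'E'
from h import *
import pickle
from scipy.optimize import least_squares
S=pickle.load(open("S0.pkl","rb"))
def px(cam,l):
    k,u0,v0=(7,195,145) if cam=="top" else (6,205,205)
    return (np.array(l,float)+.5)/k-.5+np.array([u0,v0])
st={"top":px("top",[(388,258),(283,410),(476,427)]),"side":px("side",[(298,155),(302,292),(432,241)])}
# side correspondences: far stud, left(+y) stud, right stud
nose={"top":px("top",[(376,401)]),"side":px("side",[(372,183)])}
kn={"top":px("top",[(276,570)]),"side":px("side",[(397,306)])}
pv={"top":px("top",[(91,412)]),"side":px("side",[(182,322)])}
ed={"top":px("top",[(230,355),(533,355),(380,208),(385,500),(278,250),(490,250),(490,458)]),"side":px("side",[(216,225),(345,133),(464,265),(425,160),(245,165)])}
for c in st:
    g=S[c]["img"].astype(float).sum(2)
    for i,p in enumerate(st[c]):
        u,v=np.round(p).astype(int); w=g[v-3:v+4,u-3:u+4]; W=np.clip(np.percentile(w,80)-w-60,0,None)
        yy,xx=np.mgrid[v-3:v+4,u-3:u+4]; q=np.array([(W*xx).sum(),(W*yy).sum()])/W.sum()
        print(c,i,p,q); st[c][i]=.5*(q+p)
def frame(yaw):
    z=np.array([-.5*np.cos(yaw),-.5*np.sin(yaw),np.cos(np.pi/6)]); y=np.array([-np.sin(yaw),np.cos(yaw),0]); x=np.cross(y,z); return x,y,z
P=cloud(S["top"])
def pts(p):
    s=p[:3]; x,y,z=frame(p[3]); 
    f=lambda r,a,h: s+r*(np.cos(a)*x+np.sin(a)*y)+h*z
    return f
def res(p,split=False):
    f=pts(p); x,y,z=frame(p[3]); r=[]
    for c,off in (("top",p[7:9]),("side",p[9:11])):
        q=lambda X: proj(S[c],X)+off
        for i in range(3): r.append(q(f(36,p[4]+[0,2*np.pi/3,-2*np.pi/3][i],7))-st[c][i])
        r.append(q(f(0,0,38))-nose[c][0])
        pvt=f(92,p[5],0); a=p[6]
        r.append((q(pvt+30*z)-pv[c][0])*.3)
        r.append(q(pvt+53*z+72*(np.cos(a)*x+np.sin(a)*y))-kn[c][0])
        ring=q(np.array([f(48,t,0) for t in np.linspace(0,2*np.pi,361)]))
        for e in ed[c]:
            d=np.linalg.norm(ring-e,axis=1); k=d.argmin(); 
            ctr=q(f(0,0,0)); n=(e-ctr)/np.linalg.norm(e-ctr)
            r.append(np.array([(e-ring[k])@n*1.0,0]))
    r.append(p[7:9]*1.0); r.append(p[9:11]*1.0)
    return np.concatenate(r)
if __name__=="__main__":
    s=least_squares(res,[652,155,132,0.08,0.05,1.6,-2.5,0,0,0,0],loss="soft_l1")
    p=s.x; print(np.round(p,3)); print(np.round(s.fun,2))
    np.save("head.npy",p)
    f=pts(p); x,y,z=frame(p[3]); 
    m=[]
    for v in range(165,222):
        for u in range(222,275):
            X=P[v,u]-p[:3]
            if abs(X@x)<45 and abs(X@y)<45 and np.hypot(X@x,X@y)<45 and np.hypot(X@x,X@y)>20 and abs(X@z)<8: m.append([X@x,X@y,X@z])
    m=np.array(m); A=np.c_[m[:,:2],np.ones(len(m))]; print("plane coeffs",np.linalg.lstsq(A,m[:,2],rcond=None)[0],len(m),np.std(m[:,2]))
    pvt=f(92,p[5],0); kb=pvt+36*z+72*(np.cos(p[6])*x+np.sin(p[6])*y)
    print("seat",p[:3],"pivot",pvt,"knob",kb,"end radius",np.linalg.norm((kb-36*z)-p[:3]))
E
python3 fit.py
```

```text
top 0 [250.         181.42857143] [250.10352777 181.7264408 ]
top 1 [235.         203.14285714] [234.84518924 203.44930841]
top 2 [262.57142857 205.57142857] [262.79162259 205.8158804 ]
side 0 [254.25       230.41666667] [254.21028537 230.47217598]
side 1 [254.91666667 253.25      ] [254.98420607 253.53614668]
side 2 [276.58333333 244.75      ] [276.92402502 244.91586951]
[ 6.53558e+02  1.56641e+02  1.36864e+02  3.00000e-02 -1.13000e-01
  1.67600e+00 -2.18100e+00  7.60000e-02 -1.37000e-01  5.30000e-02
  1.90000e-01]
[ 0.05 -0.17 -0.06 -0.22 -0.09 -0.17 -0.35 -0.51 -0.14  0.48 -0.1  -0.25
  0.64  0.   -0.1   0.    0.92  0.    0.29  0.    0.26  0.    1.02  0.
 -0.24  0.    0.46 -0.32  0.25 -0.17  0.58 -0.77 -0.47  0.46  0.21 -0.01
 -0.04  0.16  0.86  0.    0.02  0.    0.67  0.    1.77  0.   -0.38  0.
  0.08 -0.14  0.05  0.19]
plane coeffs [-6.45346513e-05  3.70424705e-02  1.04837130e+00] 920 2.905228678175511
seat [653.55817593 156.64094795 136.86381659] pivot [642.48075621 247.84348571 132.02771505] knob [590.51742858 187.27482341 142.57521375] end radius 60.408527626380604
```

```bash
python3 - <<'E'
from fit import *
c=px("top",[(230,585),(643,540)]); Q=unproj(S["top"],c[:,0],c[:,1],wz=14.); print(Q, np.linalg.norm(Q[0]-Q[1]), np.arctan2(-(Q[0]-Q[1])[0],(Q[0]-Q[1])[1]))
c=px("top",[(643,540),(612,150)]); Q=unproj(S["top"],c[:,0],c[:,1],wz=14.); d=Q[1]-Q[0];print(Q, np.arctan2(d[1],d[0]))
c=px("side",[(38,490),(322,628),(562,440)]); Q=unproj(S["side"],c[:,0],c[:,1],wz=14.);print(Q)
d=Q[1]-Q[2]; print(np.linalg.norm(d),np.arctan2(-d[0],d[1]))
# top cam depth check: table
P=cloud(S["top"]); print(np.nanmedian(P[300:360,200:260,2]),np.nanmedian(P[230:280,300:340,2]))
P2=cloud(S["side"])
for nm,PP in(("top",P),("side",P2)):
    x0=np.array([653.5,156.6,137]); 
    for yaw in(0.03,0.1):
        x,y,z=frame(yaw); X=PP.reshape(-1,3)-x0; a,b,h=X@x,X@y,X@z; r=np.hypot(a,b)
        m=(r<44)&(r>20)&(abs(h)<7)&(np.hypot(a-29,b)>0); A=np.c_[a,b,np.ones(len(a))][m]
        w=np.ones(m.sum(),bool)
        for _ in range(5):
            k=np.linalg.lstsq(A[w],h[m][w],rcond=None)[0]; w=abs(h[m]-A@k)<4
        print(nm,yaw,k,w.sum(),np.std((h[m]-A@k)[w]))
E
```

```text
top 0 [250.         181.42857143] [250.10352777 181.7264408 ]
top 1 [235.         203.14285714] [234.84518924 203.44930841]
top 2 [262.57142857 205.57142857] [262.79162259 205.8158804 ]
side 0 [254.25       230.41666667] [254.21028537 230.47217598]
side 1 [254.91666667 253.25      ] [254.98420607 253.53614668]
side 2 [276.58333333 244.75      ] [276.92402502 244.91586951]
[[597.16733623 221.60712705  14.        ]
 [614.59384517  78.30209574  14.        ]] 144.36071214285207 0.12101015697898096
[[614.59384517  78.30209574  14.        ]
 [753.36098691  91.57545729  14.        ]] 0.09536192389811309
[[739.47366257 259.78168868  14.        ]
 [593.47414486 226.18016319  14.        ]
 [611.03475942  83.27631786  14.        ]]
143.97876299798267 0.12227113576784353
1.6090727525544852 1.378705382742048
top 0.03 [-0.01057144  0.04541777  0.9095756 ] 725 2.0103622653117452
top 0.1 [-0.00894854  0.01182138  0.91318599] 728 2.0194947190520085
side 0.03 [-0.00340365  0.04588418  1.45782333] 576 1.492589248381204
side 0.1 [-0.00174928  0.01123312  1.4575843 ] 575 1.4919059302973847
```

```bash
cat > fit2.py <<'E'
import fit
from fit import *
def res2(p):
    f=pts(p); x,y,z=frame(p[3]); pvt=f(92,p[5],0); e=pvt+72*(np.cos(p[6])*x+np.sin(p[6])*y)
    return np.r_[res(p),(p[3]-.12)/.01,(np.linalg.norm(e-p[:3])-54)/1.]
s=least_squares(res2,[652,155,132,0.12,-0.1,1.6,-2.2,0,0,0,0],loss="soft_l1")
p=s.x; print(np.round(p,3)); print(np.round(s.fun,2)); np.save("head.npy",p)
f=pts(p);x,y,z=frame(p[3]);pvt=f(92,p[5],0); kb=pvt+36*z+72*(np.cos(p[6])*x+np.sin(p[6])*y)
print("seat",p[:3],"pivot",pvt,"knob",kb,"end radius",np.linalg.norm((kb-36*z)-p[:3]))
for n in("top","side"):
    im=cv2.resize(S[n]["img"][:,:,::-1],None,fx=6,fy=6,interpolation=cv2.INTER_CUBIC)
    def dr(X,c):
        for q in proj(S[n],np.atleast_2d(X)): cv2.circle(im,tuple(((q+.5)*6-.5).round().astype(int)),2,c,-1)
    T=np.linspace(0,2*np.pi,120)
    dr(np.array([f(48,t,0) for t in T]),(255,0,0)); dr(np.array([f(7.5,t,38) for t in T]),(255,255,0))
    for i in range(3):
        dr(np.array([f(36,p[4]+2*np.pi/3*i,h) for h in range(0,13,2)]),(0,255,255))
    dr(np.array([pvt+24*z+11*(np.cos(t)*x+np.sin(t)*y) for t in T]),(255,0,255))
    dr(np.array([kb+17*z+8*(np.cos(t)*x+np.sin(t)*y) for t in T]),(0,255,0))
    u,v=(1170,860) if n=="top" else (1220,1200)
    cv2.imwrite(f"pics/fit_{n}.png",im[v:v+590,u:u+690])
E
python3 fit2.py
```

```text
top 0 [250.         181.42857143] [250.10352777 181.7264408 ]
top 1 [235.         203.14285714] [234.84518924 203.44930841]
top 2 [262.57142857 205.57142857] [262.79162259 205.8158804 ]
side 0 [254.25       230.41666667] [254.21028537 230.47217598]
side 1 [254.91666667 253.25      ] [254.98420607 253.53614668]
side 2 [276.58333333 244.75      ] [276.92402502 244.91586951]
[ 6.52898e+02  1.57619e+02  1.36843e+02  1.17000e-01 -1.92000e-01
  1.57100e+00 -2.21900e+00  2.03000e-01 -2.45000e-01  6.00000e-02
  2.04000e-01]
[-0.08 -0.03 -0.32  0.13 -0.27 -0.15  0.08 -0.37 -0.19  0.37  0.99 -1.97
  0.22  0.    0.17  0.    1.08  0.    0.08  0.    0.29  0.    1.19  0.
 -0.01  0.    0.42 -0.04  0.33 -0.24  0.39 -0.22 -0.08  0.46  0.19 -0.52
 -0.14 -2.27  0.87  0.    0.66  0.    0.94  0.    2.57  0.   -0.33  0.
  0.2  -0.25  0.06  0.2  -0.31  1.62]
seat [652.89761389 157.61901607 136.84252178] pivot [642.10940654 248.98429164 136.8108447 ] knob [593.53250756 185.49249841 146.2489101 ] end radius 55.620383026718464
```

View pics/fit_top.png

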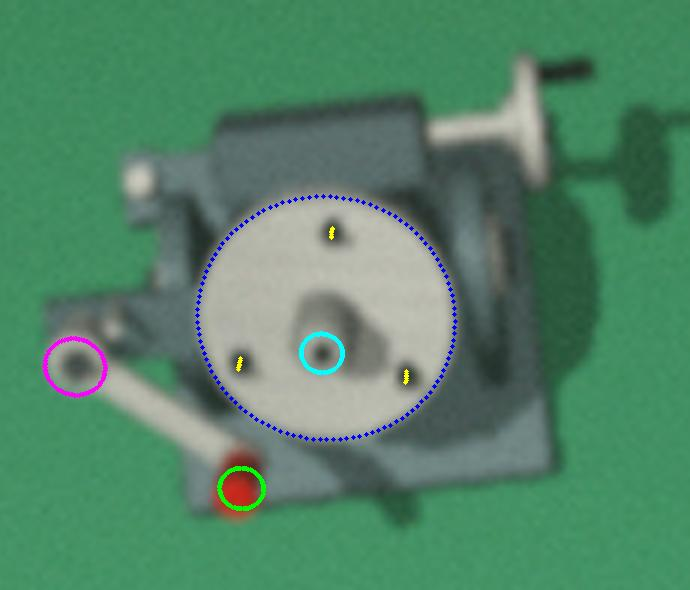

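View pics/fit_side.png

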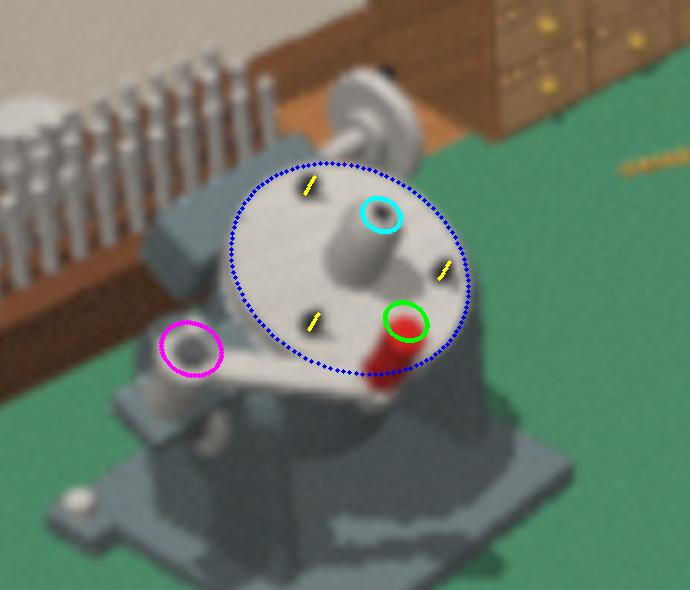

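```bash
sed -i 's#,(np.linalg.norm(e-p\[:3\])-54)/1.##' fit2.py; python3 fit2.py | tail -15; python3 - <<'E'
from h import *; import pickle
S=pickle.load(open("S0.pkl","rb")); s=S["top"]
im=s["img"].astype(float); 
hsv=cv2.cvtColor(s["img"],cv2.COLOR_RGB2HSV)
m=((hsv[...,0]>14)&(hsv[...,0]<32)&(hsv[...,1]>120)).astype(np.uint8); m[:, :395]=0;m[:,465:]=0;m[:200]=0;m[270:]=0
c,_=cv2.findContours(m,cv2.RETR_EXTERNAL,cv2.CHAIN_APPROX_NONE); c=max(c,key=cv2.contourArea)
e=cv2.fitEllipse(c); print(e)
ctr=unproj(s,np.array([e[0][0]]),np.array([e[0][1]]),wz=3.5)[0]; print("centre",ctr)
# holes: greenness weighted
g=im[...,1]-im[...,0]   # green - red : brass negative, mat positive
for q in [(275,170),(155,327),(358,354),(275,273)]:
    u,v=(np.array(q)+.5)/8-.5+[395,200]; u0,v0=int(round(u)),int(round(v)); R=4 if q!=(275,273) else 6
    w=g[v0-R:v0+R+1,u0-R:u0+R+1]; W=np.clip(w-np.percentile(w,30)-15,0,None); yy,xx=np.mgrid[v0-R:v0+R+1,u0-R:u0+R+1]
    U,V=(W*xx).sum()/W.sum(),(W*yy).sum()/W.sum()
    X=unproj(s,np.array([U]),np.array([V]),wz=3.)[0]; d=X-ctr
    print((u,v),(U,V),X,np.hypot(d[0],d[1]),np.degrees(np.arctan2(d[1],d[0])))
s2=S["side"]; crop(s2,355,205,75,55,8,"s_plate.png")
E
```

```text
top 0 [250.         181.42857143] [250.10352777 181.7264408 ]
top 1 [235.         203.14285714] [234.84518924 203.44930841]
top 2 [262.57142857 205.57142857] [262.79162259 205.8158804 ]
side 0 [254.25       230.41666667] [254.21028537 230.47217598]
side 1 [254.91666667 253.25      ] [254.98420607 253.53614668]
side 2 [276.58333333 244.75      ] [276.92402502 244.91586951]
[ 6.53603e+02  1.57183e+02  1.36562e+02  1.18000e-01 -1.92000e-01
  1.57400e+00 -2.29900e+00  1.43000e-01 -1.38000e-01  5.30000e-02
  1.44000e-01]
[ 0.07 -0.2  -0.16 -0.04 -0.11 -0.33  0.25 -0.55 -0.13  0.36 -0.16  0.
  0.38  0.    0.02  0.    0.9   0.    0.26  0.    0.25  0.    0.96  0.
  0.02  0.    0.38 -0.19  0.3  -0.42  0.33 -0.38 -0.12  0.29  0.21 -0.55
  0.11 -0.11  0.84  0.    0.51  0.    0.99  0.    2.47  0.   -0.45  0.
  0.14 -0.14  0.05  0.14 -0.19]
seat [653.60279546 157.1830752  136.56184941] pivot [642.48930992 248.50922119 136.40217098] knob [589.74092831 188.13142642 143.62229117] end radius 61.56288132695049
((427.34033203125, 235.31163024902344), (50.56782531738281, 51.67797088623047), 129.4891357421875)
centre [ 586.43611247 -267.01489089    3.5       ]
(np.float64(428.9375), np.float64(220.8125)) (np.float64(428.9308510638298), np.float64(220.81028368794327)) [ 622.52306736 -271.43296773    3.        ] 36.35639855959307 -6.979909287769056
(np.float64(413.9375), np.float64(240.4375)) (np.float64(413.93382352941177), np.float64(240.71323529411765)) [ 572.78900756 -234.06217039    3.        ] 35.66686502871219 112.49649915864013
(np.float64(439.3125), np.float64(243.8125)) (np.float64(439.18283582089555), np.float64(244.21268656716418)) [ 564.84781238 -295.9154829     3.        ] 36.07352102666588 -126.75916862898761
(np.float64(428.9375), np.float64(233.6875)) (np.float64(428.9130817414712), np.float64(234.18211937671475)) [ 589.34111979 -271.0027529     3.        ] 4.933772486520302 -53.92807132954471
```

View pics/s_plate.png

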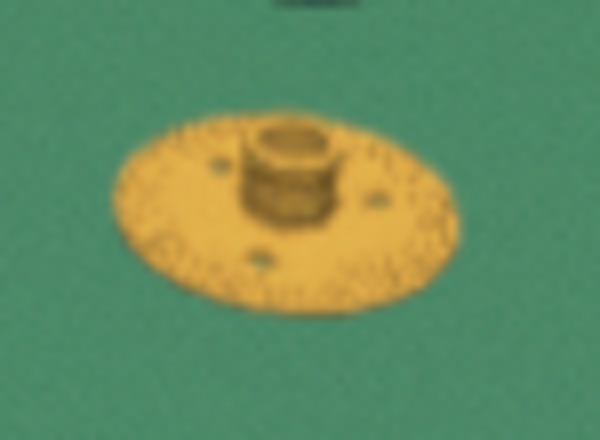

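View pics/fit_side.png

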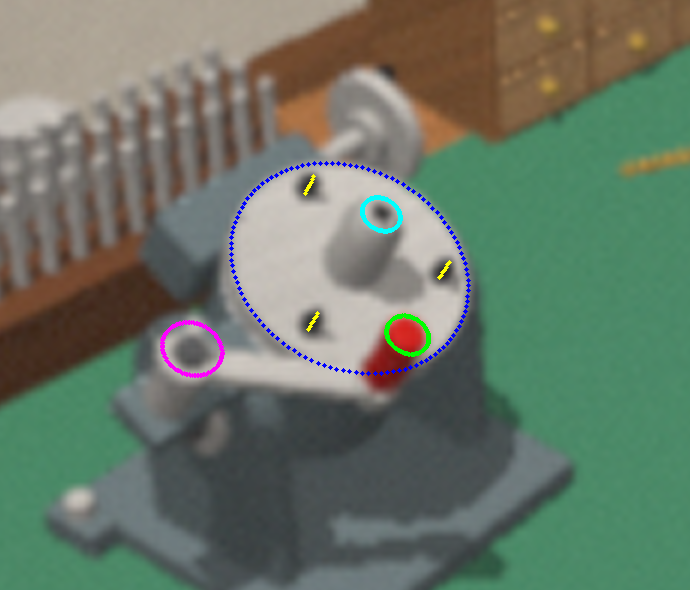

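```bash
cat > plan.py <<'E'
from h import *
from fit import frame,pts
p=np.load("head.npy"); X,Y,N=frame(p[3]); f=pts(p); PV=f(92,p[5],0)
def knob(theta,h=45.): # grasp point on knob
    a=p[6]-theta; return PV+h*N+72*(np.cos(a)*X+np.sin(a)*Y)
def tcp_of(g): return np.asarray(g)-np.array([0,0,manip.grip_depth])
def cmd(cur,psi,tgt,psit=None):
    """cur,tgt: TCP mm; tool x=-(cos psi.. )"""
    # tool y=(-sin,cos), z=down, x=y x z
    y=np.array([-np.sin(psi),np.cos(psi),0]); z=np.array([0,0,-1.]); x=np.cross(y,z)
    d=(np.asarray(tgt)-cur)/10
    return np.round([d@x,d@y,d@z,-((psi if psit is None else psit)-psi)],3)
E
python3 - <<'E' | grep -v "^top\|^side"
from plan import *
cur=np.array([233.203,-633.413,226.561]); psi=0.3527
for t in (0,.36,.72,1.09,1.45): print(t,knob(t,36),tcp_of(knob(t)))
k=tcp_of(knob(0)); up=k+[0,0,60]
print("up",cmd(cur,psi,up,.118))
P=cloud(__import__("pickle").load(open("S0.pkl","rb"))["top"])
h=P[140:240,195:310]; i=np.argsort(-np.nan_to_num(h[...,2]).ravel())[:2000:250]; print(h.reshape(-1,3)[i])
E
```

```text
0 [589.74092831 188.13142642 143.62229117] [585.27226785 187.60126255 132.61651981]
0.36 [573.70631063 206.69541343 135.69189683] [569.23765018 206.16524955 124.68612546]
0.72 [564.19846779 230.34831471 131.84964264] [559.72980733 229.81815084 120.84387127]
1.09 [562.50259827 256.76939898 132.67451443] [558.03393782 256.23923511 121.66874306]
1.45 [568.92682706 281.15818145 138.01664005] [564.45816661 280.62801758 127.01086868]
up [-61.4    64.886   3.394   0.235]
[[636.48527726 148.4434879  177.52479481]
 [639.16386733 252.39024856 157.38013016]
 [633.54121414 237.55851012 152.22234553]
 [750.29836513  59.69506792 148.92555834]
 [713.33875234 142.32803152 145.7250148 ]
 [621.74460805 225.26246394 143.23545501]
 [709.6030129  181.07450523 140.33098472]
 [643.62785227 202.21264793 136.79434415]]
```

Request:
arm_command:
  rows: [0.1, -38, 40, 1.7, 0.12, 0.1, -38, 40, 1.7, 0.12, 0.1, -38, 40, 1.7, 0.12, 0.1, -38, 40, 1.7, 0.12, 0.1, -38, 40, 1.7, 0.12, 0.1, -38, 40, 1.7, 0.12, 0.1, -38, 40, 1.7, 0.12, 0.1, -38, 40, 1.7, 0.12, 0.1, -38, 40, 1.7, 0.12, 0.1, -38, 40, 1.7, 0.12, 0.1, -38, 40, 1.7, 0.12]

```text
time: 2.28
eef_pos: [451.5, -126.6, 209.6]
ee_rot: [-0.117, 0.993, -0.0, -0.0]
ft_force: [-0.4, 0.2, 0.3]
gripper_width: 48.3
```

```bash
cat >> plan.py <<'E'
def now():
    o=manip.get_obs(); q=o["ee_rot"]; n=q[:2]/np.linalg.norm(q[:2]); y=2*n*n[1]-np.array([0,1]); 
    return o["eef_pos"], np.arctan(-y[0]/y[1]) , o
E
python3 - <<'E' | grep -v "^top\|^side"
from plan import *
c,psi,o=now(); print(c,psi,o["joint_pos"])
k=tcp_of(knob(0)); print(cmd(c,psi,k+[0,0,60],.118))
E
```

```text
[ 451.49270708 -126.64413274  209.59664474] 0.23387093961322136 [ 1.47934268e-01  2.64762813e-02 -4.49819058e-01  2.61237020e-05
 -1.09459378e+00 -1.48487163e+00]
[-20.296  27.469   1.698   0.116]
```

Request:
arm_command:
  rows: [0.1, -20.3, 27.5, 1.7, 0.116, 0.1, -20.3, 27.5, 1.7, 0.116, 0.1, -20.3, 27.5, 1.7, 0.116, 0.1, -20.3, 27.5, 1.7, 0.116, 0.1, -20.3, 27.5, 1.7, 0.116, 0.1, -20.3, 27.5, 1.7, 0.116, 0.1, -20.3, 27.5, 1.7, 0.116, 0.1, -20.3, 27.5, 1.7, 0.116]

```text
time: 3.28
eef_pos: [585.6, 186.0, 192.3]
ee_rot: [-0.058, 0.998, -0.0, -0.0]
ft_force: [-0.6, -0.8, -0.2]
gripper_width: 48.2
```

```bash
python3 - <<'E' | grep -v "^top\|^side"
from plan import *
c,psi,o=now(); print(c,psi)
for n in("side","top"):
    s=snap(n); u,v=(190,150) if n=="side" else (185,140)
    crop(s,u,v,130,130,4,f"k1_{n}.png")
    print(n, proj(s,np.array([c,tcp_of(knob(0))])))
E
python3 -c "
import cv2,numpy as np
cv2.imwrite('pics/k1.png',np.hstack([cv2.imread('pics/k1_side.png')[:, :],cv2.imread('pics/k1_top.png')])[:, :1040][::1, ::1] if 0 else cv2.resize(np.hstack([cv2.imread('pics/k1_side.png'),cv2.imread('pics/k1_top.png')]),(800,400)))"
```

```text
[585.61579064 186.02710849 192.31004264] 0.11519112082644983
 [270.18632375 263.86118378]]
 [235.03161881 226.05084919]]
```

View pics/k1.png

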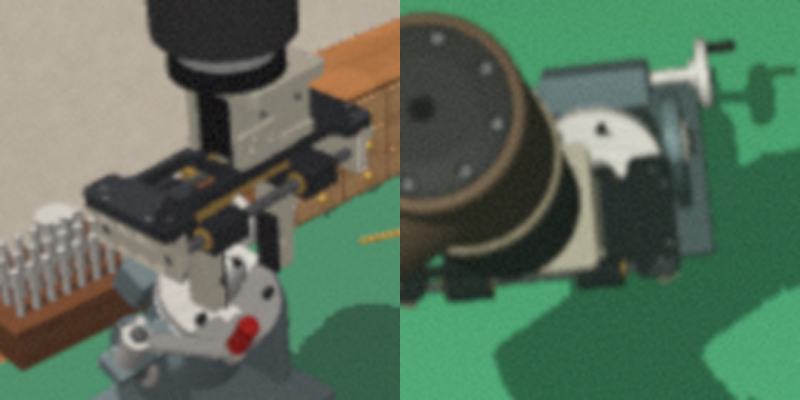

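Request:
arm_command:
  rows: [0.1, 0, 0.15, 3, 0, 0.1, 0, 0.15, 4.5, 0, 0.1, 0, 0.15, 6, 0, 0.1, 0, 0.15, 6, 0]

```text
time: 3.88
eef_pos: [585.0, 188.6, 131.6]
ee_rot: [-0.058, 0.998, -0.001, -0.001]
ft_force: [0.0, 0.7, 0.7]
gripper_width: 48.3
```

```bash
python3 - <<'E' | grep -v "^top\|^side"
from plan import *
c,psi,o=now(); print(c,psi,o["ft_force"])
s=snap("side"); crop(s,215,185,90,90,6,f"k2.png")
E
```

```text
[584.97743535 188.55240727 131.58552757] 0.11649141885082762 [0.04001792 0.65350677 0.71210778]
```

View pics/k2.png

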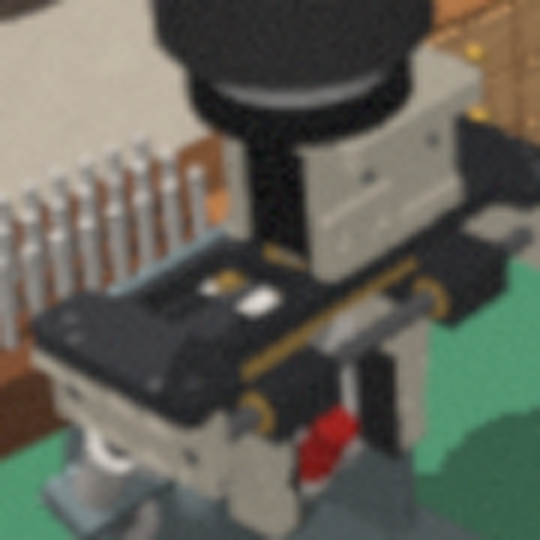

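Request:
arm_command:
  rows: [-1, 0, 0, 0, 0, -1, 0, 0, 0, 0, -1, 0, 0, 0, 0, -1, 0, 0, 0, 0, -1, 0, 0, 0, 0]

```text
time: 4.55
eef_pos: [584.7, 188.2, 132.3]
ee_rot: [-0.058, 0.998, -0.001, -0.001]
ft_force: [-2.2, -5.1, 1.9]
gripper_width: 15.0
```

```bash
python3 - <<'E' | grep -v "^top\|^side"
from plan import *
c,psi,o=now(); print(c,psi,o["ft_force"],o["gripper_width"])
off=c-tcp_of(knob(0)); print(off)
for t in np.arange(0.15,1.5,.13): print(round(t,2),np.round(cmd(tcp_of(knob(0)),.1175,tcp_of(knob(t))),2))
E
```

```text
[584.72292107 188.2144034  132.33850075] 0.11642064795513306 [-2.16962621 -5.0850296   1.89928512] 15.030675918651772
[-0.54934678  0.61314086 -0.27801906]
0.15 [ 0.65  0.78  0.38 -0.  ]
0.28 [ 1.13  1.53  0.65 -0.  ]
0.41 [ 1.51  2.35  0.87 -0.  ]
0.54 [ 1.8   3.23  1.04 -0.  ]
0.67 [ 2.    4.14  1.15 -0.  ]
0.8 [ 2.08  5.07  1.2  -0.  ]
0.93 [ 2.07  6.    1.19 -0.  ]
1.06 [ 1.94  6.93  1.12 -0.  ]
1.19 [ 1.72  7.82  0.99 -0.  ]
1.32 [ 1.39  8.68  0.8  -0.  ]
1.45 [ 0.98  9.48  0.56 -0.  ]
```

Request:
arm_command:
  rows: [-1, 0.65, 0.78, 0.38, 0, -1, 1.13, 1.53, 0.65, 0, -1, 1.51, 2.35, 0.87, 0, -1, 1.8, 3.23, 1.04, 0, -1, 2.0, 4.14, 1.15, 0, -1, 2.08, 5.07, 1.2, 0, -1, 2.07, 6.0, 1.19, 0, -1, 1.94, 6.93, 1.12, 0, -1, 1.72, 7.82, 0.99, 0, -1, 1.39, 8.68, 0.8, 0, -1, 0.98, 9.45, 0.56, 0, -1, 0.98, 9.45, 0.56, 0]

```text
time: 6.05
eef_pos: [559.0, 274.1, 123.3]
ee_rot: [-0.057, 0.998, -0.006, -0.007]
ft_force: [-9.6, -22.0, -0.2]
gripper_width: 15.1
```

```bash
python3 - <<'E' | grep -v "^top\|^side"
from plan import *
c,psi,o=now(); print(c,psi,o["ft_force"],o["gripper_width"])
print(c-tcp_of(knob(1.45)))
s=snap("side"); crop(s,195,185,110,110,6,f"k3.png")
E
```

```text
[559.00570169 274.11015256 123.25842746] 0.1141012111456508 [ -9.56267482 -22.02071107  -0.200402  ] 15.11351986315294
[-5.45246492 -6.51786502 -3.75244123]
```

View pics/k3.png

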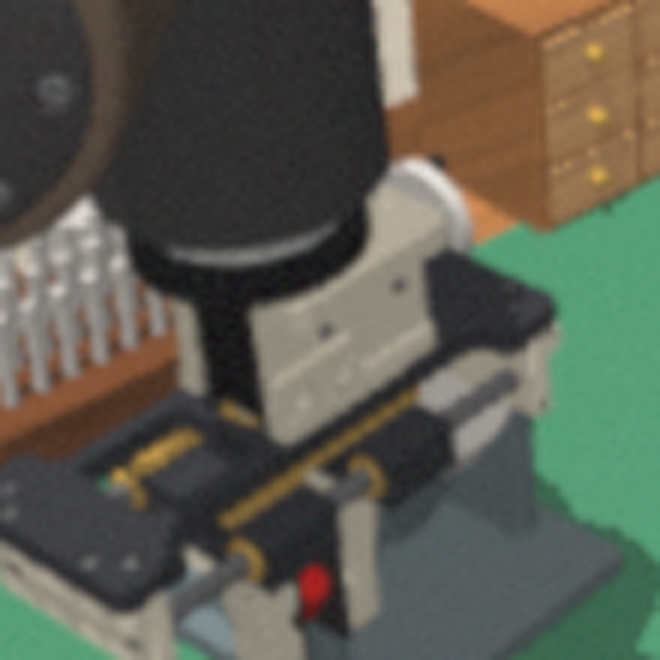

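Request:
arm_command:
  rows: [-1, 0.4, -0.6, 0.3, 0, -1, 0.4, -0.6, 0.3, 0, 0.1, 0.4, -0.6, 0.3, 0, 0.1, 0.4, -0.6, 0.3, 0, 0.1, 0.4, -0.6, 0.3, 0, 0.1, 0.4, -0.6, 0.3, 0, 0.1, 0.4, -0.6, -6, 0, 0.1, 0.4, -0.6, -12, 0, 0.1, 0.4, -0.6, -12, 0]

```text
time: 7.22
eef_pos: [563.9, 277.0, 253.2]
ee_rot: [-0.059, 0.998, 0.003, 0.004]
ft_force: [1.0, -0.5, -0.3]
gripper_width: 48.1
```

```bash
python3 - <<'E' | grep -v "^top\|^side"
from plan import *
c,psi,o=now(); print(c,psi,o["ft_force"],o["gripper_width"])
s=snap("side"); crop(s,195,185,110,110,6,f"k4.png")
for t in(1.45,1.35,1.25): print(t,(proj(s,knob(t,53))+.5-[195,185])*6)
print("to plate up", cmd(c,psi,[586.7,-267.1,c[2]],np.radians(3.92)))
E
```

```text
[563.93918632 276.9702935  253.23297624] 0.11736235582074146 [ 0.95142243 -0.50833293 -0.28472582] 48.14477296675932
1.45 [286.36319639 581.38224795]
1.35 [306.76096709 580.43526538]
1.25 [326.55002091 577.62020854]
to plate up [ 4.1100e+00 -5.4299e+01  0.0000e+00  4.9000e-02]
```

View pics/k4.png

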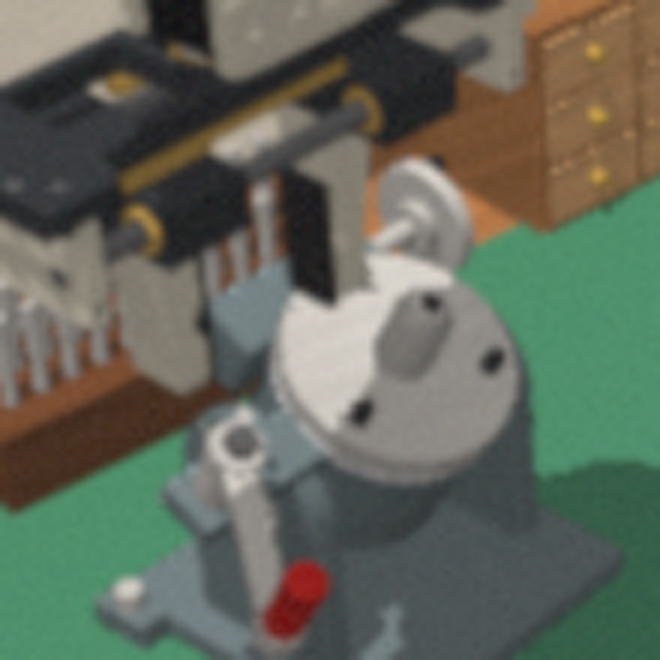

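```bash
python3 - <<'E' | grep -v "^top\|^side"
from plan import *
import pickle
s=pickle.load(open("S0.pkl","rb"))["top"]
print(unproj(s,np.array([488.]),np.array([193.]),wz=60.), unproj(s,np.array([428.]),np.array([234.]),wz=35.))
E
```

```text
[[ 682.22849832 -402.79500979   60.        ]] [[ 585.41981122 -262.90260351   35.        ]]
```

Request:
arm_command:
  rows: [1, 4.1, -54.3, 0, 0.049, 1, 4.1, -54.3, 0, 0.049, 1, 4.1, -54.3, 0, 0.049, 1, 4.1, -54.3, 0, 0.049, 1, 4.1, -54.3, 0, 0.049, 1, 4.1, -54.3, 0, 0.049, 1, 4.1, -54.3, 0, 0.049, 1, 4.1, -54.3, 0, 0.049, 1, 4.1, -54.3, 0, 0.049, 1, 4.1, -54.3, 0, 0.049, 1, 4.1, -54.3, 0, 0.049]

```text
time: 8.65
eef_pos: [583.5, -268.5, 245.7]
ee_rot: [-0.033, 0.999, 0.0, -0.001]
ft_force: [-0.5, -0.6, -0.1]
gripper_width: 87.3
```

```bash
python3 - <<'E' | grep -v "^top\|^side"
from plan import *
c,psi,o=now(); print(c,psi,o["ft_force"],o["gripper_width"])
s=snap("side"); crop(s,310,110,160,150,4,f"p1.png")
print((proj(s,c)+.5-[310,110])*4,(proj(s,np.array([586.7,-267.1,35]))+.5-[310,110])*4)
print("down", cmd(c,psi,[586.7,-267.1,14],np.radians(3.92)))
s=snap("top"); crop(s,360,180,120,120,4,"p1t.png")
E
```

```text
[ 583.52313484 -268.52961809  245.70233712] 0.06697615736639365 [-0.47403947 -0.57011001 -0.0750014 ] 87.25671253640128
[363.28302196 187.50497114] [326.95115473 450.63437525]
down [-3.270e-01  1.210e-01  2.317e+01 -1.000e-03]
```

View pics/p1.png

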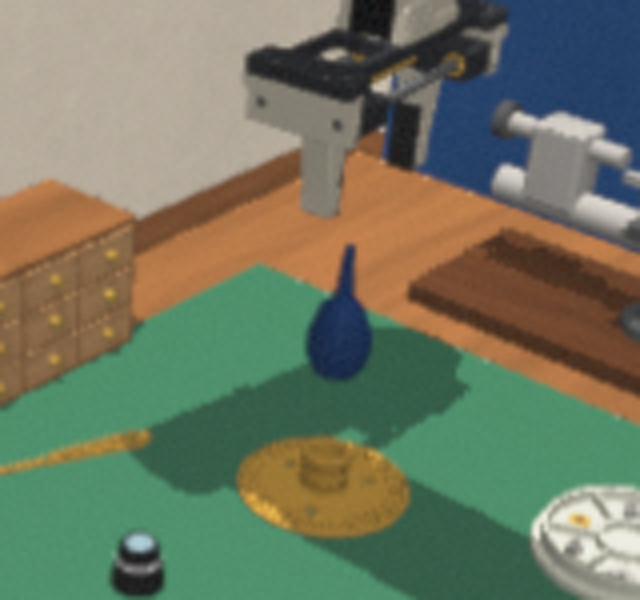

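Request:
arm_command:
  rows: [1, -0.3, 0.1, 6, 0, 1, -0.3, 0.1, 12, 0, 1, -0.3, 0.1, 17, 0, 1, -0.3, 0.1, 20, 0, 1, -0.3, 0.1, 22, 0, 1, -0.3, 0.1, 23.1, 0, 1, -0.3, 0.1, 23.1, 0, 1, -0.3, 0.1, 23.1, 0]

```text
time: 9.75
eef_pos: [587.8, -267.3, 17.1]
ee_rot: [-0.034, 0.999, -0.0, 0.001]
ft_force: [0.4, 0.5, -0.7]
gripper_width: 88.0
```

```bash
python3 - <<'E' | grep -v "^top\|^side"
from plan import *
c,psi,o=now(); print(c,psi,o["ft_force"],o["gripper_width"])
s=snap("side"); crop(s,345,170,90,90,6,f"p2.png")
E
```

```text
[ 587.80008506 -267.2754279    17.07590205] 0.06855095429765319 [ 0.38634843  0.47092657 -0.70643075] 87.98577799055627
```

View pics/p2.png

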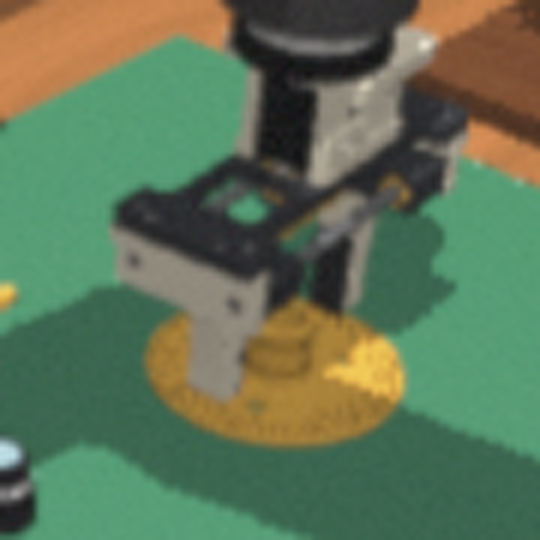

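Request:
arm_command:
  rows: [1, 0.1, 0, 0.3, 0, 1, 0.1, 0, 0.3, 0, -1, 0.1, 0, 0.3, 0, -1, 0.1, 0, 0.3, 0, -1, 0.1, 0, 0.3, 0, -1, 0.1, 0, 0.3, 0, -1, 0.1, 0, 0.3, 0, -1, 0.1, 0, 0.3, 0]

```text
time: 10.8
eef_pos: [585.9, -267.3, 12.9]
ee_rot: [-0.034, 0.999, 0.0, -0.0]
ft_force: [0.5, 0.2, 0.6]
gripper_width: 34.5
```

```bash
python3 - <<'E' | grep -v "^top\|^side"
from plan import *
c,psi,o=now(); print(c,psi,o["ft_force"],o["gripper_width"])
E
```

```text
[ 585.94143029 -267.32220682   12.93025018] 0.06780557054147097 [0.48418187 0.15632884 0.63367197] 34.5165143626569
```

```bash
python3 - <<'E' | grep -v "^top\|^side"
from plan import *
c,psi,o=now()
print(cmd(c,psi,[638.5,155.4,c[2]+237],.118))
E
```

```text
[ -8.108  41.819 -23.7    -0.05 ]
```

Request:
arm_command:
  rows: [-1, 0, 0, -3, 0, -1, 0, 0, -7, 0, -1, 0, 0, -12, 0, -1, 0, 0, -18, 0, -1, 0, 0, -23.7, 0, -1, 0, 0, -23.7, 0]

```text
time: 11.55
eef_pos: [587.9, -268.1, 255.1]
ee_rot: [-0.034, 0.999, -0.001, 0.004]
ft_force: [0.5, -0.2, -6.3]
gripper_width: 34.9
```

```bash
python3 - <<'E' | grep -v "^top\|^side"
from plan import *
c,psi,o=now(); print(c,psi,o["ft_force"],o["gripper_width"])
s=snap("side"); crop(s,310,110,160,150,4,f"p3.png")
E
```

```text
[ 587.94257652 -268.11171855  255.06703066] 0.06811374409265927 [ 0.48761088 -0.1883096  -6.29871037] 34.86127608274917
```

View pics/p3.png

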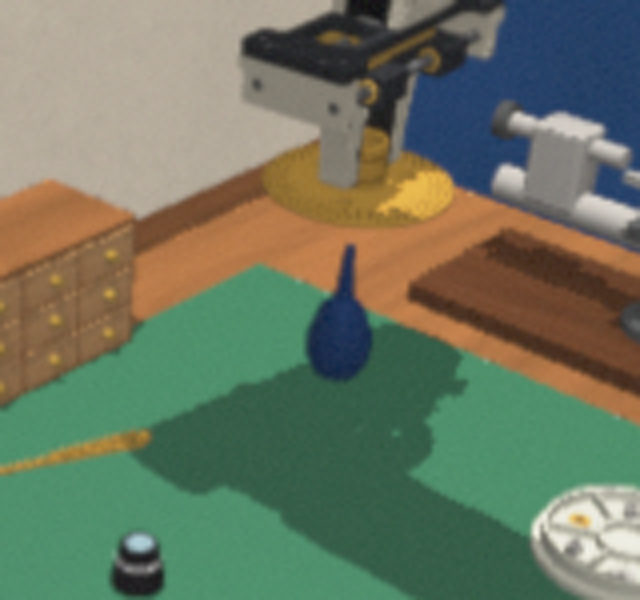

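Request:
arm_command:
  rows: [-1, -4.2, 21, 0, -0.025, -1, -8.1, 41.8, 0, -0.05, -1, -8.1, 41.8, 0, -0.05, -1, -8.1, 41.8, 0, -0.05, -1, -8.1, 41.8, 0, -0.05, -1, -8.1, 41.8, 0, -0.05, -1, -8.1, 41.8, 0, -0.05, -1, -8.1, 41.8, 0, -0.05, -1, -8.1, 41.8, 0, -0.05, -1, -8.1, 41.8, 0, -0.05]

```text
time: 12.85
eef_pos: [637.9, 153.9, 248.8]
ee_rot: [-0.058, 0.998, -0.0, -0.001]
ft_force: [-0.4, -0.6, -5.1]
gripper_width: 34.3
```

```bash
python3 - <<'E' | grep -v "^top\|^side"
from plan import *
c,psi,o=now(); print(c,psi,o["ft_force"],o["gripper_width"])
print(cmd(c,psi,[638.5,155.4,210],.118))
s=snap("side"); crop(s,195,140,130,130,5,f"m1.png")
for r in (c+[0,0,-13],): print((proj(s,r)+.5-[195,140])*5)
E
```

```text
[637.88050787 153.86466209 248.76062614] 0.11659567701126591 [-0.35558562 -0.57002812 -5.07367407] 34.29505389473876
[-7.900e-02  1.450e-01  3.876e+00 -1.000e-03]
[347.12157948 350.76628528]
```

View pics/m1.png

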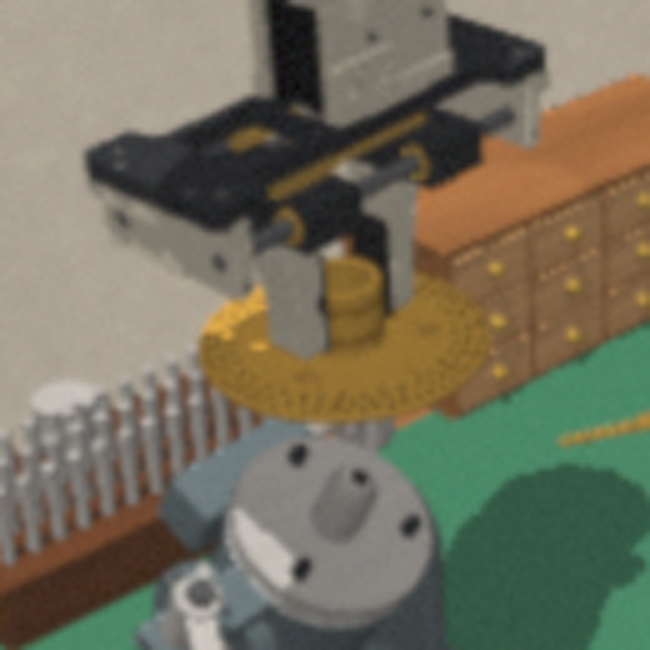

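Request:
arm_command:
  rows: [-1, -0.1, 0.15, 2, 0, -1, -0.1, 0.15, 4, 0, -1, -0.1, 0.15, 5, 0, -1, -0.1, 0.15, 5.5, 0, -1, -0.1, 0.15, 6, 0, -1, -0.1, 0.15, 6.5, 0, -1, -0.1, 0.15, 6.5, 0]

```text
time: 13.78
eef_pos: [639.1, 156.6, 184.7]
ee_rot: [-0.059, 0.998, -0.0, -0.0]
ft_force: [-0.5, -0.3, -4.7]
gripper_width: 34.3
```

```bash
python3 - <<'E' | grep -v "^top\|^side"
from plan import *
c,psi,o=now(); print(c,psi,o["ft_force"],o["moment"],o["gripper_width"])
s=snap("side"); crop(s,205,170,110,110,6,f"m2.png")
E
```

```text
[639.10181568 156.6065872  184.72161041] 0.11781331555482528 [-0.54361468 -0.32685377 -4.65152746] [-0.0126868   0.0063357  -0.05871278] 34.270856652890124
```

View pics/m2.png

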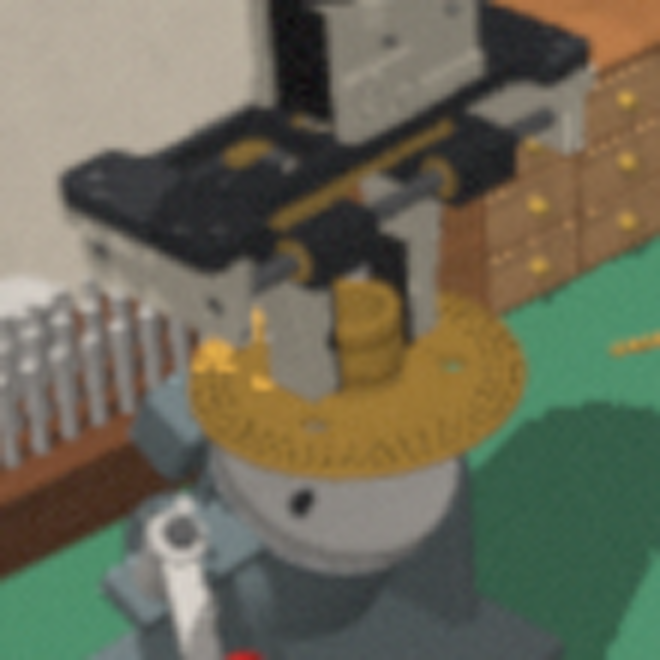

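Request:
arm_command:
  rows: [-1, 0, -0.05, 0.3, 0, -1, 0, -0.05, 0.6, 0, -1, 0, -0.05, 0.8, 0, -1, 0, -0.05, 1.0, 0, -1, 0, -0.05, 1.0, 0]

```text
time: 14.45
eef_pos: [639.8, 156.2, 175.5]
ee_rot: [-0.059, 0.998, 0.0, 0.001]
ft_force: [1.0, -0.5, -2.6]
gripper_width: 34.5
```

```bash
python3 - <<'E' | grep -v "^top\|^side"
from plan import *
c,psi,o=now(); print(c,psi,o["ft_force"],o["moment"],o["gripper_width"])
E
```

```text
[639.75282127 156.18064473 175.46828365] 0.11800591593204757 [ 1.0273171  -0.53778557 -2.57659194] [-0.12082562 -0.18138024  0.0248375 ] 34.46383380408748
```

Request:
arm_command:
  rows: [-1, 0.05, 0, 0.2, 0, -1, 0.05, 0, 0.4, 0, -1, 0.05, 0, 0.6, 0, -1, 0.05, 0, 0.8, 0, -1, 0.05, 0, 0.8, 0]

```text
time: 15.08
eef_pos: [639.1, 156.2, 170.6]
ee_rot: [-0.06, 0.998, 0.0, 0.001]
ft_force: [-10.8, -1.1, 18.0]
gripper_width: 34.4
```

```bash
python3 - <<'E' | grep -v "^top\|^side"
from plan import *
c,psi,o=now(); print(c,psi,o["ft_force"],o["moment"],o["gripper_width"])
s=snap("side"); crop(s,205,170,110,110,6,f"m3.png")
E
```

```text
[639.13358697 156.20868459 170.61116119] 0.11908961866281591 [-10.79476464  -1.06207208  17.98332287] [-0.00698263  3.26819524  0.18520336] 34.35607229809178
```

View pics/m3.png

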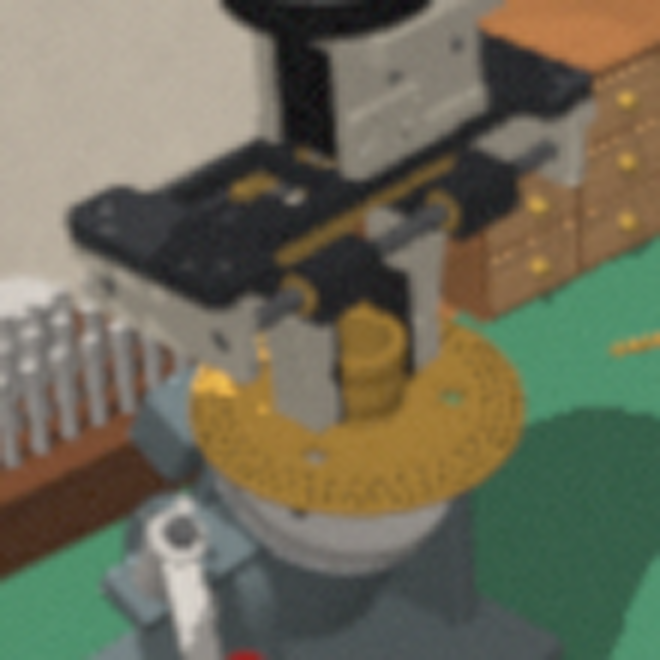

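```bash
cat >> plan.py <<'E'
def tilt(s,cen,verbose=True):
    """plane fit to brass disc top"""
    P=cloud(s); hsv=cv2.cvtColor(s["img"],cv2.COLOR_RGB2HSV)
    m=((hsv[...,0]>12)&(hsv[...,0]<34)&(hsv[...,1]>110))
    v,u=np.mgrid[0:480,0:640]; c=proj(s,cen); m&=(np.hypot(u-c[0],v-c[1])<45)
    D=P-cen; r=np.linalg.norm(D,axis=-1); m&=(r<75)&(r>24)
    xi=D[m]@np.array([np.cos(p[3]),np.sin(p[3]),0]); et=D[m]@np.array([-np.sin(p[3]),np.cos(p[3]),0]); z=D[m][:,2]
    w=np.ones(len(z),bool)
    for _ in range(8):
        A=np.c_[xi,et,np.ones(len(xi))]; k=np.linalg.lstsq(A[w],z[w],rcond=None)[0]; e=z-A@k; w=abs(e)<max(3,1.5*np.std(e[w]))
    return np.degrees(np.arctan(k[:2])),k[2],w.sum(),np.std(e[w])
E
python3 - <<'E' | grep -v "^top [0-9]\|^side [0-9]"
from plan import *
c,psi,o=now(); print(c,o["ft_force"])
for n in("side","top"):
    s=snap(n); print(n+":",tilt(s,c+[0,0,-10]))
E
```

```text
[639.13789936 156.20337719 170.61453269] [-10.36662998  -0.50692079  17.54280294]
side: (array([ 4.88810047, -0.16643837]), np.float64(4.513042536155599), np.int64(903), np.float64(1.119630724707112))
top: (array([ 3.93221805, -0.29692777]), np.float64(2.931453599403016), np.int64(501), np.float64(1.5825524421925328))
```

Request:
arm_command:
  rows: [-1, 0.3, 0, 0.2, 0, -1, 0.3, 0, 0.4, 0, -1, 0.3, 0, 0.6, 0, -1, 0.3, 0, 0.8, 0, -1, 0.3, 0, 0.8, 0]

```text
time: 15.85
eef_pos: [637.0, 156.0, 161.0]
ee_rot: [-0.059, 0.998, 0.0, 0.002]
ft_force: [-2.3, 0.1, 6.1]
gripper_width: 34.2
```

```bash
python3 - <<'E' | grep -v "^top [0-9]\|^side [0-9]"
from plan import *
c,psi,o=now(); print(c,o["ft_force"],o["moment"],o["gripper_width"])
for n in("side","top"):
    s=snap(n); print(n+":",tilt(s,c+[0,0,-10]))
E
```

```text
[637.01023854 156.02724244 161.02029106] [-2.26670834  0.06536584  6.0881462 ] [-0.16240861  0.37635478  0.11057587] 34.21256373209369
side: (array([16.37331948, -0.21683919]), np.float64(4.571669728455535), np.int64(883), np.float64(1.2892857073752328))
top: (array([15.06143058,  0.25912423]), np.float64(2.567106616442866), np.int64(384), np.float64(1.5952936991725748))
```

Request:
arm_command:
  rows: [-1, -0.05, 0, 0.3, 0, -1, -0.1, 0, 0.6, 0, -1, -0.15, 0, 0.8, 0, -1, -0.2, 0, 1.0, 0, -1, -0.2, 0, 1.0, 0]

```text
time: 16.58
eef_pos: [639.5, 156.3, 150.9]
ee_rot: [-0.059, 0.998, 0.0, 0.002]
ft_force: [-0.3, -0.2, 4.5]
gripper_width: 34.3
```

```bash
python3 - <<'E' | grep -v "^top [0-9]\|^side [0-9]"
from plan import *
c,psi,o=now(); print(c,o["ft_force"],o["moment"],o["gripper_width"])
for n in("side","top"):
    s=snap(n); print(n+":",tilt(s,c+[0,0,-10]))
    if n=="side": crop(s,205,170,110,110,6,f"m4.png")
E
```

```text
[639.51400329 156.335821   150.94288653] [-0.28890928 -0.17938628  4.46297899] [-0.27762171 -0.42503118  0.13284774] 34.25216512134943
side: (array([22.60294222, -0.26488688]), np.float64(4.220006679044809), np.int64(873), np.float64(1.3669029932846655))
top: (array([21.50447723,  0.88759829]), np.float64(2.1547093517379814), np.int64(335), np.float64(1.6552201019273296))
```

View pics/m4.png

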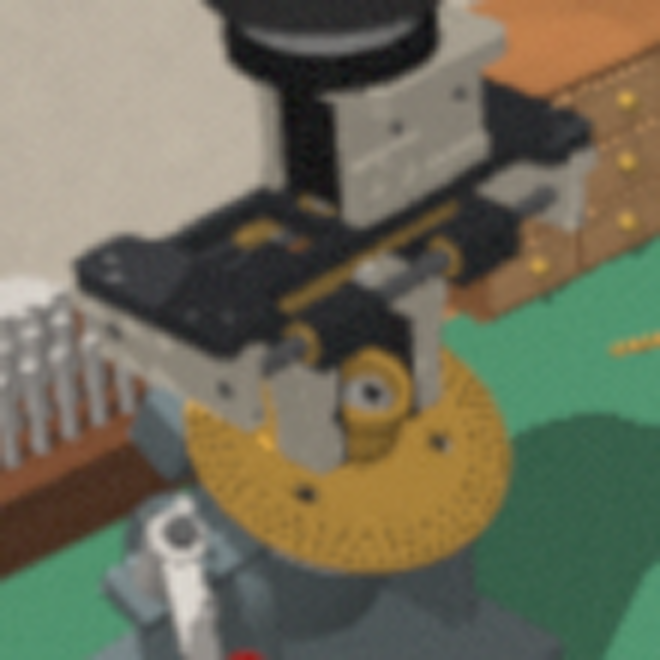

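Request:
arm_command:
  rows: [-1, 0, 0, 0.2, 0, -1, 0, 0, 0.4, 0, -1, 0, 0, 0.6, 0, -1, 0, 0, 0.6, 0]

```text
time: 17.18
eef_pos: [640.2, 156.2, 145.8]
ee_rot: [-0.06, 0.998, 0.0, 0.003]
ft_force: [0.4, -2.0, 8.2]
gripper_width: 34.4
```

```bash
python3 - <<'E' | grep -v "^top [0-9]\|^side [0-9]"
from plan import *
c,psi,o=now(); print(c,o["ft_force"],o["moment"],o["gripper_width"])
for n in("side","top"):
    s=snap(n); print(n+":",tilt(s,c+[0,0,-10]))
    if n=="side": crop(s,205,170,110,110,6,f"m5.png")
E
```

```text
[640.15796996 156.2355334  145.84280729] [ 0.43297242 -1.95498463  8.24723456] [-0.65318993 -0.53151018  0.13090367] 34.418487274948944
side: (array([27.42873112, -0.27777882]), np.float64(3.695476922491623), np.int64(824), np.float64(1.3868821719606041))
top: (array([26.69432212, -1.30640394]), np.float64(2.422999578162614), np.int64(293), np.float64(1.508390107886219))
```

View pics/m5.png

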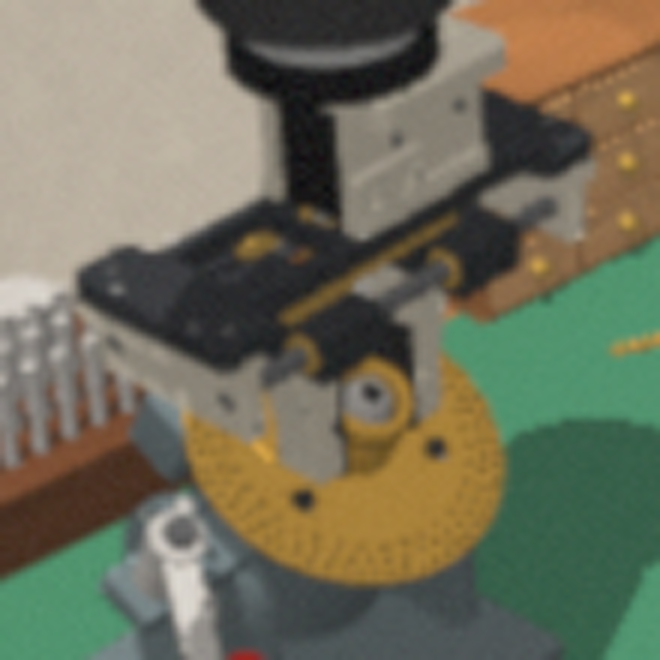

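Request:
arm_command:
  rows: [-1, 0, 0, 0.2, 0, -1, 0, 0, 0.4, 0, -1, 0, 0, 0.5, 0, -1, 0, 0, 0.5, 0]

```text
time: 17.77
eef_pos: [640.6, 156.1, 143.5]
ee_rot: [-0.06, 0.998, 0.0, 0.004]
ft_force: [-5.8, -2.1, 22.3]
gripper_width: 34.6
```

```bash
python3 - <<'E' | grep -v "^top [0-9]\|^side [0-9]"
from plan import *
c,psi,o=now(); print(c,o["ft_force"],o["moment"],o["gripper_width"])
for n in("side","top"):
    s=snap(n); print(n+":",tilt(s,c+[0,0,-10]))
    # height of disc top above the flange along N
    P=cloud(s); hsv=cv2.cvtColor(s["img"],cv2.COLOR_RGB2HSV); m=((hsv[...,0]>12)&(hsv[...,0]<34)&(hsv[...,1]>110)); D=P-p[:3]
    a,b,h=D@X,D@Y,D@N; r=np.hypot(a,b); q=m&(r>25)&(r<60)&(abs(h)<25)
    A=np.c_[a[q],b[q],np.ones(q.sum())]; print(np.linalg.lstsq(A,h[q],rcond=None)[0],np.median(h[q]),q.sum())
E
```

```text
[640.57114695 156.0736931  143.49070045] [-5.83355812 -2.13655519 22.3457147 ] [-0.81060539  1.7273236   0.26479777] 34.636441419170865
side: (array([29.60218412,  0.29111001]), np.float64(3.2881411747462224), np.int64(790), np.float64(1.4145847771154056))
[-2.80615626e-03  3.83056756e-03  6.75325619e+00] 6.81805628153079 752
top: (array([30.93267262, -0.34297779]), np.float64(3.4159773343256328), np.int64(266), np.float64(1.5903893911756575))
[ 3.25846733e-02 -2.72653747e-03  7.86271081e+00] 6.380714908270118 329
```

Request:
arm_command:
  rows: [-1, 0, 0, -0.4, 0, -1, 0, 0, -0.4, 0, 1, 0, 0, -0.5, 0, 1, 0, 0, -0.5, 0, 1, 0, 0, -0.5, 0, 1, 0, 0, -0.5, 0, 1, 0, 0, -0.5, 0, 1, 0, 0, -0.5, 0]

```text
time: 18.88
eef_pos: [637.3, 156.2, 142.3]
ee_rot: [-0.059, 0.998, 0.0, -0.001]
ft_force: [0.4, 0.8, -0.8]
gripper_width: 85.8
```

Request:
arm_command:
  rows: [1, 0, 0, -4, 0, 1, 0, 0, -8, 0, 1, 0, 0, -12, 0, 1, 6, 6, -12, 0, 1, 6, 6, -12, 0]

```text
time: 19.5
eef_pos: [569.3, 209.9, 263.2]
ee_rot: [-0.059, 0.998, 0.001, -0.0]
ft_force: [0.7, 0.3, 0.5]
gripper_width: 87.8
```

```bash
cat >> plan.py <<'E'
def seat():
    for n in("side","top"):
        s=snap(n)
        P=cloud(s); hsv=cv2.cvtColor(s["img"],cv2.COLOR_RGB2HSV); m=((hsv[...,0]>12)&(hsv[...,0]<34)&(hsv[...,1]>110)); D=P-p[:3]
        a,b,h=D@X,D@Y,D@N; r=np.hypot(a,b); q=m&(r>25)&(r<60)&(abs(h)<25)
        A=np.c_[a[q],b[q],np.ones(q.sum())]; print(n+":",np.linalg.lstsq(A,h[q],rcond=None)[0],np.median(h[q]),q.sum())
        if n=="side": crop(s,195,185,110,110,6,"seat.png")
        else: crop(s,185,140,110,110,6,"seat_t.png")
E
python3 - <<'E' | grep -v "^top [0-9]\|^side [0-9]"
from plan import *
c,psi,o=now(); print(c,psi,o["ft_force"],o["moment"],o["gripper_width"])
seat()
E
```

```text
[569.28389579 209.94455746 263.17571673] 0.11875452375439276 [0.67543338 0.26505495 0.46252861] [ 0.03067364 -0.04352612 -0.01419665] 87.83617744500653
side: [9.48170363e-04 3.20006432e-03 6.98588588e+00] 6.9382807336962 1208
top: [-0.01850058  0.00984215  6.22877214] 6.206813204078736 1176
```

View pics/seat.png

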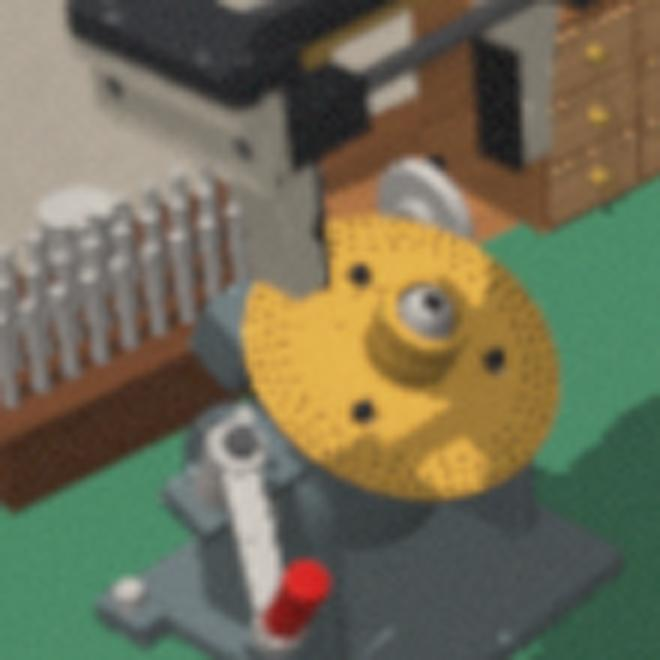

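View pics/seat_t.png

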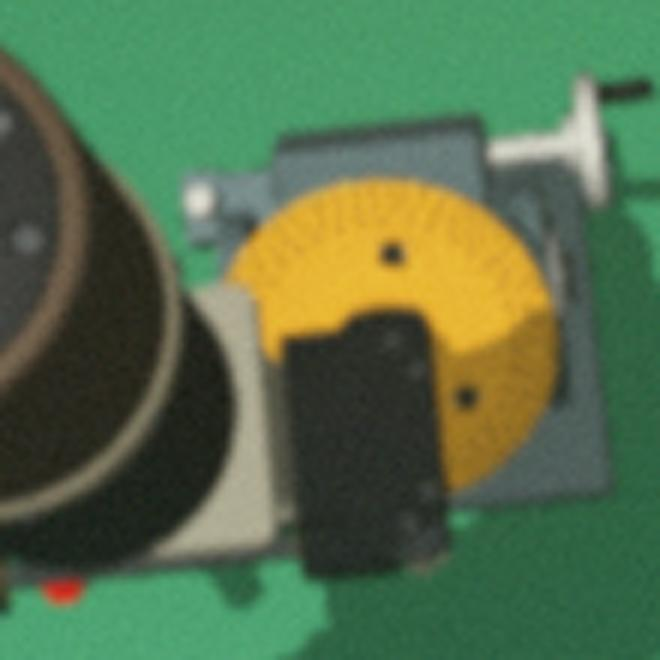

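```bash
python3 - <<'E' | grep -v "^top [0-9]\|^side [0-9]"
from plan import *
c,psi,o=now()
k=tcp_of(knob(1.34)); print(k,cmd(c,psi,k+[0,0,70]),cmd(c,psi,k))
for t in np.arange(1.2,-0.15,-.12): print(round(t,2),np.round(cmd(k,.1175,tcp_of(knob(t))),2))
E
```

```text
[561.68033546 273.51222921 124.93424008] [ 0.011  6.402  6.819 -0.   ] [ 1.1000e-02  6.4020e+00  1.3819e+01 -0.0000e+00]
1.2 [ 0.36 -0.92  0.21 -0.  ]
1.08 [ 0.58 -1.74  0.34 -0.  ]
0.96 [ 0.71 -2.59  0.41 -0.  ]
0.84 [ 0.75 -3.46  0.44 -0.  ]
0.72 [ 0.71 -4.32  0.41 -0.  ]
0.6 [ 0.57 -5.16  0.33 -0.  ]
0.48 [ 0.35 -5.99  0.2  -0.  ]
0.36 [ 0.04 -6.78  0.02 -0.  ]
0.24 [-0.35 -7.52 -0.2  -0.  ]
0.12 [-0.81 -8.2  -0.46 -0.  ]
0.0 [-1.34 -8.81 -0.77 -0.  ]
-0.12 [-1.92 -9.34 -1.11 -0.  ]
```

Request:
arm_command:
  rows: [0.1, 0, 6.4, 3, 0, 0.1, 0, 6.4, 6.8, 0, 0.1, 0, 6.4, 6.8, 0, 0.1, 0, 6.4, 6.8, 0, 0.1, 0, 6.4, 10, 0, 0.1, 0, 6.4, 13, 0, 0.1, 0, 6.4, 13.7, 0, 0.1, 0, 6.4, 13.7, 0, 0.1, 0, 6.4, 13.7, 0]

```text
time: 20.72
eef_pos: [564.7, 272.5, 127.9]
ee_rot: [-0.059, 0.998, 0.001, 0.001]
ft_force: [0.4, -0.2, -0.5]
gripper_width: 48.5
```

```bash
python3 - <<'E' | grep -v "^top [0-9]\|^side [0-9]"
from plan import *
c,psi,o=now(); print(c,psi,o["ft_force"],o["gripper_width"]); print(c-tcp_of(knob(1.34)))
s=snap("side"); crop(s,195,185,110,110,6,f"b1.png")
E
```

```text
[564.71906595 272.48556602 127.86772125] 0.11779282060629842 [ 0.35204455 -0.17614668 -0.5282541 ] 48.48153629172537
[ 3.03873049 -1.02666319  2.93348117]
```

View pics/b1.png

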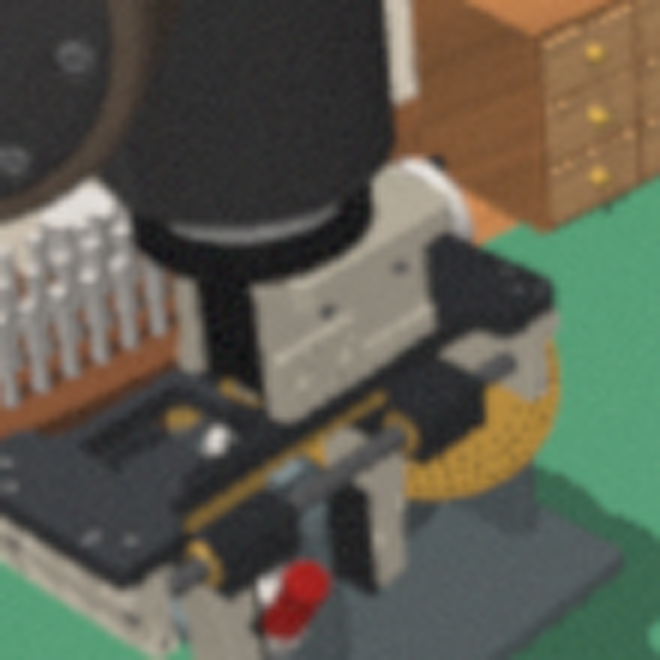

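Request:
arm_command:
  rows: [0.1, 0.3, 0.1, 0.3, 0, -1, 0.3, 0.1, 0.3, 0, -1, 0.3, 0.1, 0.3, 0, -1, 0.3, 0.1, 0.3, 0, -1, 0.3, 0.1, 0.3, 0, -1, 0.3, 0.1, 0.3, 0]

```text
time: 21.52
eef_pos: [560.4, 272.9, 122.8]
ee_rot: [-0.059, 0.998, 0.0, -0.0]
ft_force: [-0.4, 1.8, -1.0]
gripper_width: 15.3
```

Request:
arm_command:
  rows: [-1, 0.36, -0.92, 0.21, 0, -1, 0.58, -1.74, 0.34, 0, -1, 0.71, -2.59, 0.41, 0, -1, 0.75, -3.46, 0.44, 0, -1, 0.71, -4.32, 0.41, 0, -1, 0.57, -5.16, 0.33, 0, -1, 0.35, -5.99, 0.2, 0, -1, 0.04, -6.78, 0.02, 0, -1, -0.35, -7.52, -0.2, 0, -1, -0.35, -7.52, -0.2, 0]

```text
time: 22.78
eef_pos: [571.7, 197.8, 124.2]
ee_rot: [-0.059, 0.998, -0.0, -0.001]
ft_force: [-5.1, 0.8, -1.8]
gripper_width: 14.7
```

```bash
python3 - <<'E' | grep -v "^top [0-9]\|^side [0-9]"
from plan import *
c,psi,o=now(); print(c,psi,o["ft_force"],o["gripper_width"]); print(c-tcp_of(knob(.24)))
s=snap("side"); crop(s,195,185,110,110,6,f"b2.png")
print([(t,np.round(cmd(tcp_of(knob(.24)),.1175,tcp_of(knob(t))),2)) for t in (.12,0,-.08,-.14)])
E
```

```text
[571.69104194 197.7607421  124.16783196] 0.11762218540654956 [-5.09584485  0.7967504  -1.8185813 ] 14.749629723149459
[-2.25271443 -1.51674142 -2.74793633]
[(0.12, array([-0.46, -0.68, -0.27, -0.  ])), (0, array([-0.99, -1.29, -0.57, -0.  ])), (-0.08, array([-1.37, -1.66, -0.79, -0.  ])), (-0.14, array([-1.68, -1.91, -0.97, -0.  ]))]
```

View pics/b2.png

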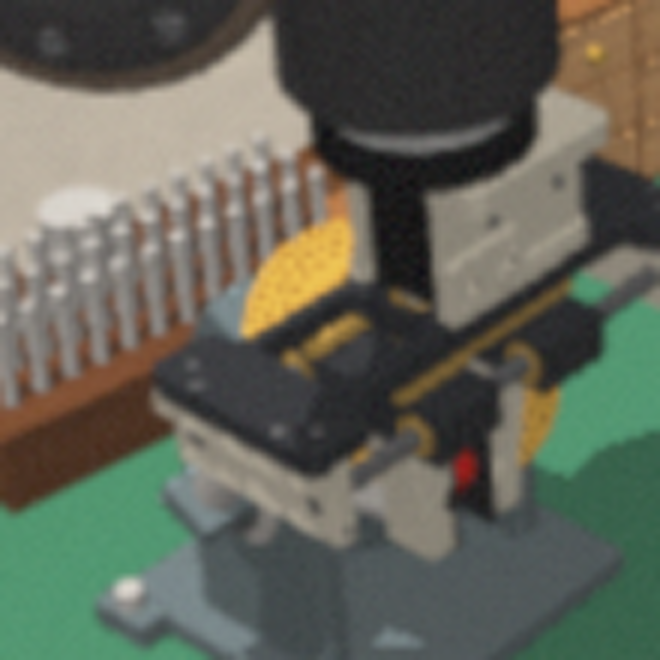

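Request:
arm_command:
  rows: [-1, -0.25, -0.35, -0.25, 0, -1, -0.5, -0.7, -0.45, 0, -1, -0.75, -1.0, -0.6, 0, -1, -1.0, -1.3, -0.75, 0, -1, -1.2, -1.5, -0.85, 0, -1, -1.2, -1.5, -0.85, 0]

```text
time: 23.58
eef_pos: [587.4, 184.9, 133.0]
ee_rot: [-0.059, 0.998, 0.0, 0.0]
ft_force: [5.0, 2.5, -20.5]
gripper_width: 15.5
```

```bash
python3 - <<'E' | grep -v "^top [0-9]\|^side [0-9]"
from plan import *
c,psi,o=now(); print(c,psi,o["ft_force"],o["gripper_width"]); print(c-tcp_of(knob(0)),c-tcp_of(knob(-.05)))
E
```

```text
[587.4425919  184.86508506 132.99090446] 0.11744310659660176 [  5.01035084   2.50585859 -20.53712144] 15.473301913787111
[ 2.17032405 -2.73617748  0.37438466] [-0.46534809 -0.70503463 -0.99856522]
```

Request:
arm_command:
  rows: [-1, 0, 0, 0.4, 0, -1, 0, 0, 0.4, 0, -1, -0.2, -0.18, 0.25, 0, -1, -0.4, -0.35, 0.15, 0, -1, -0.4, -0.35, 0.15, 0]

```text
time: 24.2
eef_pos: [589.6, 183.3, 133.5]
ee_rot: [-0.059, 0.998, 0.001, -0.0]
ft_force: [-12.7, 8.9, 0.8]
gripper_width: 15.2
```

```bash
python3 - <<'E' | grep -v "^top [0-9]\|^side [0-9]"
from plan import *
c,psi,o=now(); print(c,psi,o["ft_force"],o["gripper_width"]); print(c-tcp_of(knob(0)),c-tcp_of(knob(-.1)))
E
```

```text
[589.64201569 183.30069579 133.4926793 ] 0.11814067700717033 [-12.66836263   8.92104413   0.81747532] 15.228582365622158
[ 4.36974784 -4.30056676  0.87615949] [-0.9821748  -0.38897037 -1.92618812]
```

Request:
arm_command:
  rows: [0, 0, 0, 0, 0, 0, 0, 0, 0, 0, 0, 0, 0, 0, 0, 0, 0, 0, 0, 0]

```text
time: 24.7
eef_pos: [591.4, 181.7, 132.5]
ee_rot: [-0.059, 0.998, 0.0, 0.0]
ft_force: [-0.1, -0.7, 0.0]
gripper_width: 42.7
```

```bash
python3 - <<'E' | grep -v "^top [0-9]\|^side [0-9]"
from plan import *
c,psi,o=now(); print(c,psi,o["ft_force"],o["gripper_width"])
s=snap("side"); crop(s,195,185,110,110,6,f"c1.png")
E
```

```text
[591.42734964 181.70567225 132.4818126 ] 0.1174861784763536 [-0.12467594 -0.7381421   0.03384155] 42.7356155837072
```

View pics/c1.png

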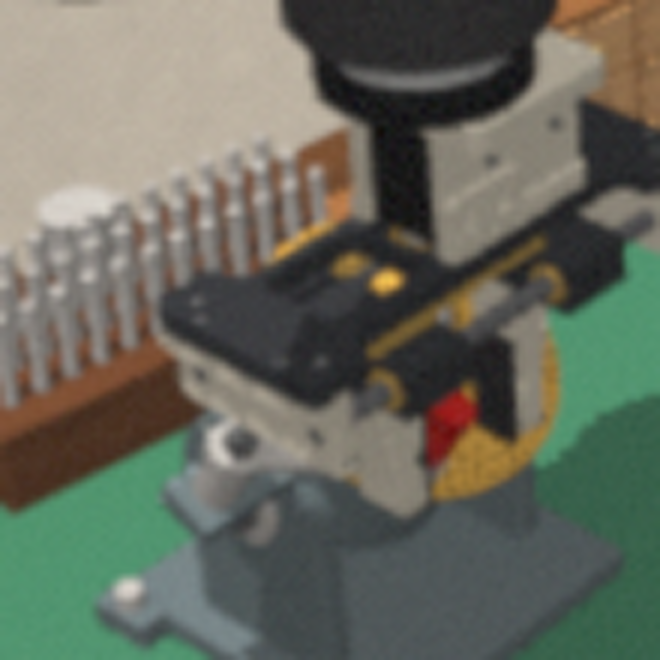

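Released with no contact force. Retreating upward and toward the robot's right to clear the view.

Request:
arm_command:
  rows: [0, 0, 0, -3, 0, 0, 0, 0, -7, 0, 0, 0, 0, -12, 0, 0, 0, 0, -14, 0, 0, 6, -6, -14, 0, 0, 12, -12, -14, 0, 0, 14, -18, -14, 0, 0, 14, -24, -14, 0, 0, 14, -28, -14, 0, 0, 14, -28, -14, 0]

```text
time: 26.0
eef_pos: [484.3, -115.6, 272.2]
ee_rot: [-0.057, 0.998, -0.0, 0.0]
ft_force: [-0.1, 1.2, -0.2]
gripper_width: 43.6
```

```bash
python3 - <<'E' | grep -v "^top [0-9]\|^side [0-9]"
from plan import *
c,psi,o=now(); print(c,psi,o["ft_force"],o["gripper_width"])
seat()
s=snap("side")
for t in(.05,0,-.05,-.1,-.15): print(t,(proj(s,knob(t,53))+.5-[195,185])*6)
cv2.imwrite("pics/end_t.png",snap("top")["img"][:,:,::-1])
E
```

```text
[ 484.2515584  -115.64896492  272.20632929] 0.11416338544333117 [-0.1096676   1.19096491 -0.20555141] 43.60268985678259
side: [-1.39652003e-03  4.80057403e-03  6.91214663e+00] 6.839793207855012 1126
top: [-0.01779447  0.01271964  6.17995188] 6.3644672832611775 1700
0.05 [457.91756958 433.49618624]
0 [457.84013316 425.00432715]
-0.05 [457.29047453 416.4820771 ]
-0.1 [456.27263156 407.94898914]
-0.15 [454.79155859 399.42440643]
```

View pics/seat.png

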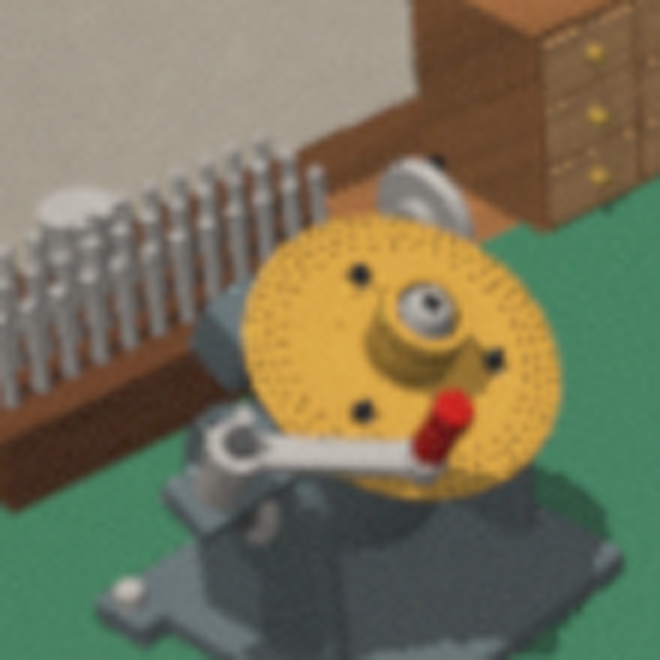

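View pics/end_t.png

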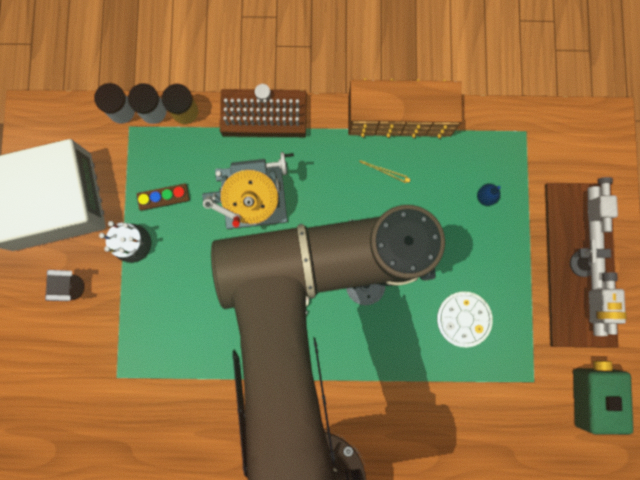

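View pics/seat_t.png

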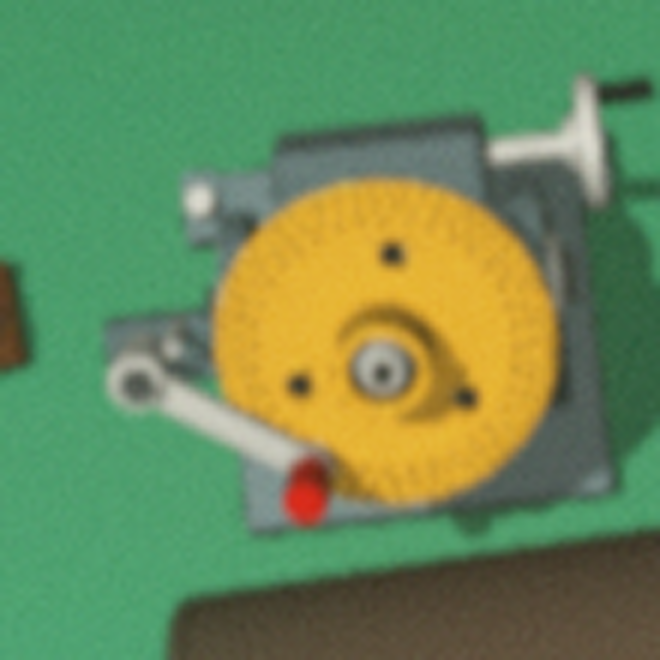

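```bash
python3 - <<'E'
from workcell import manip
print(manip.get_obs()["ft_force"]); print(manip.hand_in())
E
```

```text
[ 0.74745113 -0.10659205 -0.21715259]
the job is handed in; nothing more can be done
None
```

The job was handed in at about 26 s. The brass plate sits home on the flange, and the detent arm is back in over it.

**What I did:**
1. I pinched the knob and swung the detent arm out until it met its far stop, at about 22 N.
2. I gripped the plate by its sleeve, turned so its holes would line up with the studs. I lowered it onto the nose, where it tilted in the grip to the 30° lean and dropped over the studs.
3. I swung the arm back until the inner stop pushed back with about 15 N, then let go and moved the gripper clear.

**Last checks:**
- **Plate:** All three studs show in the holes. The disc is parallel to the flange to within about 1°. Its top reads 5.3–5.5 mm above the flange, after removing each camera's own offset, against 5 mm nominal. That is within the depth noise but not exact.
- **Detent arm:** In the final picture the knob has not moved from its stop. It had begun about 0.1 rad off the stop, so my first home angle was wrong. The total swing I measured was about 1.43 rad, against 1.45 expected. The knob's distance from the spindle axis works out at about 55 mm, against 54 mm given for the arm's end.
- **Rest of the bench:** The wrist force was near zero before hand-in, so nothing was being touched. The other items I could see had not moved. The loupe, the movement and part of the steel plate were hidden behind the robot in the last top view, so I did not confirm those.

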